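Load a computer board into the test fixture and shut the lid

ROBOT

A 7-joint arm with a two-finger parallel gripper is mounted at the origin on the work surface. World frame = base frame: x ahead of the robot, y to its left, z up, the work surface at z = 0. Lengths are in m, angles in rad, forces in N, time in s.
With the tool pointing down it reaches from about 0.425 to 0.825 m from the base axis. Payload 3.6 kg.
Tool frame: the origin (TCP) lies midway between the tips of the shut fingers; the grasp point (between the pads) lies 19 mm behind it (manip.hold_point_z is the distance from the TCP to the grasp point, in m); x points along the fingers, z is the direction in which the jaws open and shut, and the axes are right-handed (so a half turn about x gives the same grasp; the last joint's range is limited). The gripper opens to 93 mm and grips with 3 to 60 N. Pads are 15 mm wide; open, the fingers measure 128 mm over their backs; the gripper's body (75 mm by 188 mm) begins 65 mm behind the grasp point.
Start: joints at [1.284, 0.615, -0.013, 1.423, 0.008, 1.103, -0.04], TCP at [0.168, -0.628, 0.219] pointing down, gripper open.
Joint ranges: [-3.12, 3.12], [-0.3, 2.06], [-1.34, 1.32], [0.26, 2.42], [-1.36, 4.5], [0.01, 1.98], [-2.84, 2.84]. Speed limits (rad/s): [2.79, 2.79, 3.14, 3.14, 3.14, 3.14, 3.14].

INTERFACE

Orientations are given as [roll, pitch, yaw] about the fixed x, y, z axes, in that order (R = Rz(yaw) Ry(pitch) Rx(roll)).
In Python, from cell import manip gives the robot as it stands.
- The arm moves only by the shell command python3 -m creep 'ROWS' [FORCE]. ROWS is JSON, one flat list of numbers, 5 for each row, row after row: the shift along the tool's x, y, z in cm, then the turn about the tool's x in rad, then the closure, from 0 (fully open) to 1 (shut). A call has exactly 10 rows; each row shifts and turns the commanded pose from where the row before left it, along the tool's axes as they then stand; what a row does not reach is not made up. A row lasts 1/12 s, in which the tool goes at most 41.7 mm and 7.16 degrees, less where a joint would pass 70% of its speed; a pose out of reach is approached as far as the arm can. A call with a gripper value outside its range is refused whole. The fingers move at their own pace and stop on an object; FORCE is the grip in N (left out, the last holds). Time passes only in rows, so rows that do not move let the fingers close, or fill a call up. It gives the time, the measured TCP pose, the force and the opening at its end, in the units of the state.
- manip.read_state(): the state, without advancing time (a new reading comes with each control period).
- manip.camera(name): name is "scene" or "top"; returns (picture, depth): 400x640x3 uint8, blue, green, red; 400x640 float32, m along the optical axis (not along the pixel's ray), 0 where there is no reading.
- manip.get_calibration(name): a dict with "fov_y" (degrees; the focal length in pixels is half the picture's height over the tangent of half this angle, whatever the lens; pixels are square), "cx", "cy" (the principal point, pixels), "R" (3x3) and "t" (3): a world point X has camera coordinates R X + t. Camera axes: x right, y down, z forward; pixel columns grow to the right and rows downward; lengths in m; the calibration is good to about 2 mm. A picture is of the moment at which its call begins. get_calibration takes no time and is no camera call.
- manip.finish_job(): hands the job in, once; it reports no verdict.
The state is a dict: "time_s": time; "qpos": joint angles; "dq": joint speeds; "joint_efforts": joint torques, N m; "eef_pos": TCP position; "orientation": TCP orientation; "force": force on the tool from outside, world axes, zero at the start; "ft_torque": the same for the moment, N m; "opening": opening from 0.0 (shut) to 1.0 (fully open).
Only numpy, scipy, OpenCV 4.12 (cv2) and the standard library are available. Lean on these libraries where they do the work, as an engineer would, in place of code of your own. Each camera call takes 0.05 s, during which the arm holds its last target.

TASK

Get the board ready for test: take the stubby screwdriver out of the fixture's nest and put it in the tool tray, then slide the computer board along the loading deck and over the raised sill, without lifting it off the fixture, until it drops flat into the nest, and shut the fixture's lid fully over it. Leave everything else on the bench where it is.

Things in the scene. Friction and masses are not known exactly. Their poses are not given: they have to be found in the camera images.
- fixture: Board test fixture: aluminium case 230 (x) x 385 (y) x 40 mm, fixed, with nest, sill, deck and lid. Origin on the bench under the nest's centre. In its frame +y runs from the nest along the deck, +x goes away from the robot to the lid's hinge. Nest's end wall at y=-50 mm, top z=60 mm. Posts 12 mm across, top z=67 mm, at x=-88, y=+-45 mm; hinge blocks at x=86 to 106 mm, top z=66 mm.
- nest (a point): Centre of the floor of the nest, the pocket for the board: 132 (x) x 100 (y) mm, floor z=40 mm; axes as the fixture's. Rails at x=+-66 mm, 12 mm thick, top z=60 mm, from y=-50 to 64 mm, then 10 mm thick lead-in flares of that height out to about x=+-92 mm at y=100 mm. Bare metal, not slippery: the board enters only when centred and square; pushed in askew it jams on rail or flare.
- sill (a point): Middle of the top inner edge of the raised steel sill between nest and deck (fixture frame x=0, y=50, z=51 mm). The sill runs along x between the rails; its flat top is 8 mm wide (y=50 to 58 mm) and then slopes down to the deck at y=70 mm. It stands 5 mm above the deck and 11 mm above the nest's floor.
- deck (a point): Middle of the top of the flat grey loading deck (fixture frame x=0, y=185, z=46 mm). The deck reaches from y=70 to y=300 mm and x=-115 to +115 mm, with open edges.
- board: Computer board on its aluminium heat plate: 126 (x) x 94 (y) mm, 14 mm thick at the edges; steel ports 9 mm higher along its -y edge (towards the nest), lower parts 10 mm or more in from the other edges. 0.25 to 0.5 kg. Origin: centre of its underside. Starts flat on the deck, up to 20 degrees askew; in the nest its axes agree with the fixture's, with 3 mm play all round.
- driver: Stubby screwdriver lying along its x axis, 90 mm long. Origin at mid-length, on its underside. Black six-sided grip, 26 mm thick (30 mm over corners), from x=-44 to +12 mm (middle at x=-16 mm, 13 mm above the underside); thin steel blade to x=+45 mm. 0.07 kg. Starts lying in the nest, turned any way.
- tray: Tool tray: dark steel open box 150 (x) x 105 (y) x 30 mm, walls and floor 4 mm, fixed to the bench, empty. Origin on the bench under its centre. It changes places with the hard drive and the meter.
- lid (a joint): Lid angle, rad: 0 shut, about 1.6 to 1.8 (upright or leaning back) at the start. Frame with clear window, 174 mm from hinge to front edge, y=-75 to +75 mm, 10 mm thick. Hinge along the fixture's y at x=94, z=73 mm (mid-thickness); at angle q a point r from the hinge is at x=94-r cos q, z=73+r sin q (mm). Stiff hinge: stays where left; 1 to 3 N at the handle move it.
- lid_handle (a point): Middle of the lid's bow handle: black bar 12 mm thick and 90 mm long along the fixture's y, 209 mm from the hinge in the lid's mid-plane, 35 mm beyond the lid's front edge.
- hard_drive: Bystander: hard drive 147 x 102 x 28 mm. Origin under its centre.
- meter: Bystander: handheld meter 150 x 76 x 45 mm. Origin under its centre.
- cooler: Bystander: processor cooler 85 x 85 x 54 mm, beyond the end of the loading deck. Origin under its centre.
- cleaner: Bystander: white plastic bottle 54 mm across, 150 mm high, close beyond the end of the loading deck. Origin under its centre.
- screw_jar: Bystander: glass jar 60 mm across, 70 mm high, behind the fixture. Origin under its centre.
- adapter: Bystander: black power adapter 110 x 50 x 31 mm behind the fixture. Origin under its centre.
Mind the look-alikes: they are no part of the job. What is shaped like the tray but blue is not meant.

How it is judged:
By the outcome, as a careful person would: the job done as asked, in the order asked, and still so for the second after the job is handed in, with the robot touching nothing.
It also fails if it takes over 72 s, if anything falls off the work surface, if the arm or the gripper's body presses on something with over 40 N, if the wrist force passes 120 N, or if a joint passes its speed limit or range.

## Working session

There is one attempt and no reset: what is moved stays moved. The work goes in short steps, Python scripts to look and compute and a shell command to move; the robot and the scene stay as the last step left them, time stands still between calls to the robot, and variables do not carry over. Pictures are saved under pics/ and viewed, and the job is handed in when it is done.

```bash
ls; mkdir -p pics
python3 - <<'E'
from cell import manip
import cv2,numpy as np
print(manip.read_state(), manip.hold_point_z)
for n in ("scene","top"):
    p,d=manip.camera(n); c=manip.get_calibration(n); print(n,c)
    cv2.imwrite(f"pics/{n}0.png",p); np.save(f"{n}0.npy",d)
E
```

```text
pics
{'time_s': 0.0, 'qpos': array([ 1.28350225,  0.61591097, -0.01262383,  1.42485052,  0.00812693,
        1.1034014 , -0.04042462]), 'dq': array([-7.20125644e-04,  7.56406222e-04,  6.95937657e-05,  1.28859822e-03,
        1.87273544e-04,  6.77306731e-04,  6.67309116e-04]), 'joint_efforts': array([ 8.24273848e-04, -4.58937263e+01,  2.09235828e-01, -1.65746230e+01,
       -6.10810239e-02,  2.05920712e-02,  2.42395663e-04]), 'eef_pos': array([ 0.16740745, -0.6272719 ,  0.21750254]), 'orientation': array([-3.11969419,  1.56827674,  1.85354868]), 'force': array([ 0.70101617, -0.6227573 ,  0.36399574]), 'ft_torque': array([ 0.03617693,  0.03999825, -0.00160248]), 'opening': 0.9997386522495384} 0.0188
scene {'fov_y': 48.37630972760514, 'cx': 319.52077783935874, 'cy': 198.61945738158133, 'R': array([[ 0.74061945,  0.6718205 ,  0.01183394],
       [ 0.53892063, -0.58340669, -0.60761928],
       [-0.40130709,  0.45639221, -0.79414027]]), 't': array([-0.35240533, -0.18299231,  1.55026751])}
top {'fov_y': 54.1868143320116, 'cx': 323.7089111736225, 'cy': 196.78306101604676, 'R': array([[-0.01217411, -0.99991811, -0.00394615],
       [-0.99878238,  0.01234878, -0.04776249],
       [ 0.04780731,  0.00335988, -0.99885093]]), 't': array([0.02959764, 0.45126075, 1.07813123])}
```

View pics/scene0.png

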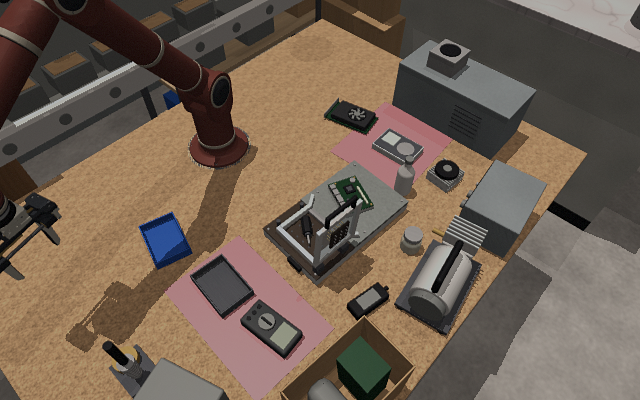

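View pics/top0.png

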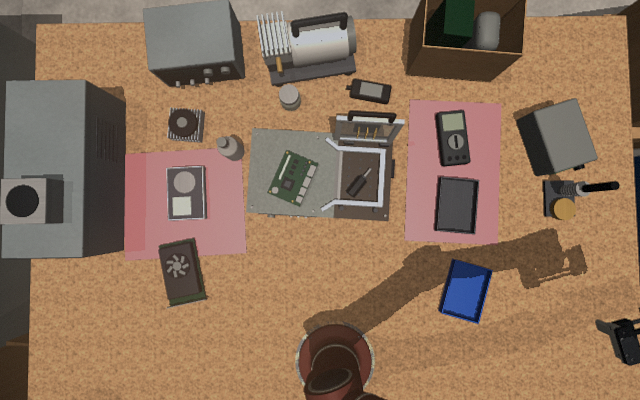

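The top view has world +x up and +y left. It shows the fixture around (320,172), the driver at (359,182), the board at (293,177), the tray at (457,205) (dark; the blue one at (466,291) is the decoy) and the lid standing up at (368,130). I'll enlarge it.

Run:
```python
import cv2
p=cv2.imread("pics/top0.png")
c=p[100:230,235:405]; cv2.imwrite("pics/c1.png",cv2.resize(c,None,fx=4.5,fy=4.5,interpolation=cv2.INTER_CUBIC))
c=p[165:245,400:510]; cv2.imwrite("pics/c2.png",cv2.resize(c,None,fx=5,fy=5,interpolation=cv2.INTER_CUBIC))
s=cv2.imread("pics/scene0.png")
c=s[150:290,255:415]; cv2.imwrite("pics/c3.png",cv2.resize(c,None,fx=4.2,fy=4.2,interpolation=cv2.INTER_CUBIC))
```

```text
(no output)
```

View pics/c1.png

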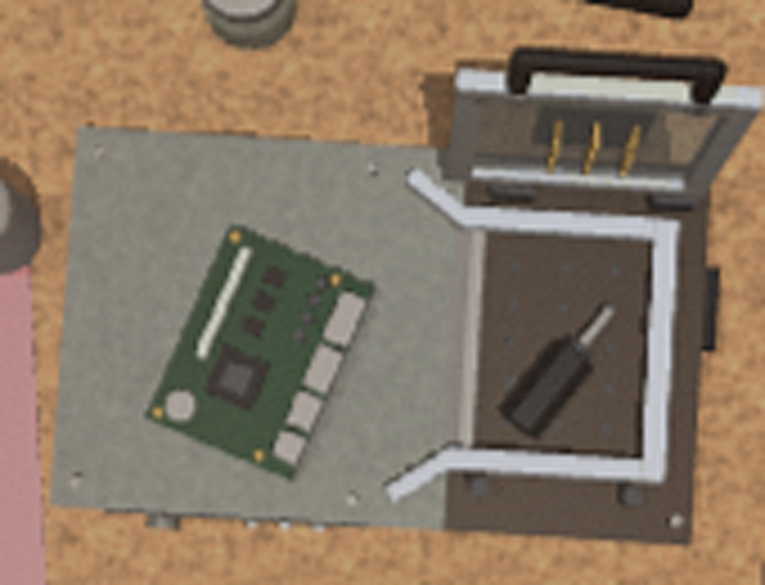

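View pics/c2.png

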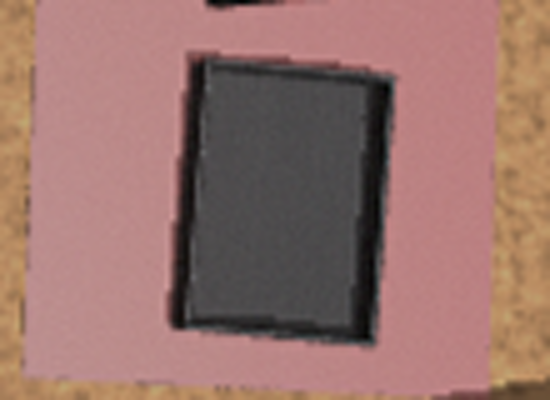

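View pics/c3.png

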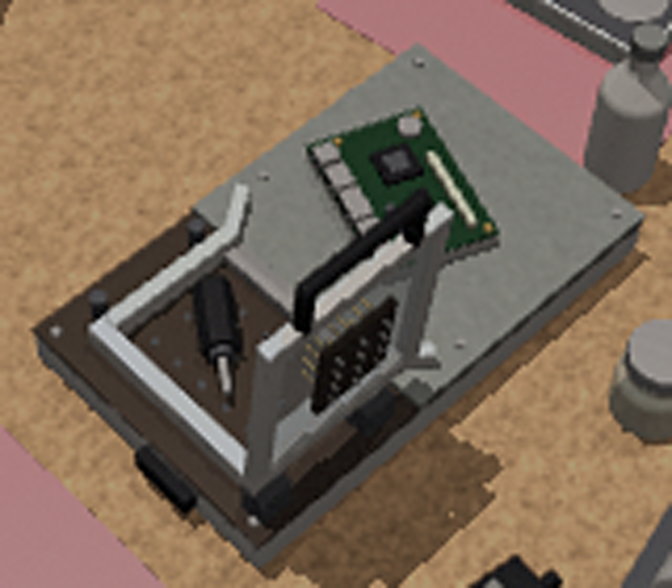

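```bash
cat > h.py <<'E'
import numpy as np, cv2
from scipy.optimize import least_squares
from cell import manip
def K(c): return 200/np.tan(np.radians(c["fov_y"]/2))
def ray(n,u,v,z):
    c=manip.get_calibration(n);f=K(c);R=np.array(c["R"]);t=np.array(c["t"])
    o=-R.T@t; d=R.T@np.array([(u-c["cx"])/f,(v-c["cy"])/f,1]); return o+d*(z-o[2])/d[2]
def proj(n,X):
    c=manip.get_calibration(n);f=K(c);q=np.array(c["R"])@X+c["t"]; return np.array([c["cx"]+f*q[0]/q[2],c["cy"]+f*q[1]/q[2]])
def crop(x,y,s,x0,y0): return (x+.5)/s-.5+x0,(y+.5)/s-.5+y0
def rz(a): return np.array([[np.cos(a),-np.sin(a)],[np.sin(a),np.cos(a)]])
def fitpose(W,L):
    W=np.array(W)[:,:2];L=np.array(L)[:,:2]
    Lc=L-L.mean(0);Wc=W-W.mean(0)
    a=np.arctan2((Lc[:,0]*Wc[:,1]-Lc[:,1]*Wc[:,0]).sum(),(Lc*Wc).sum())
    t=W.mean(0)-rz(a)@L.mean(0); return t,a,W-(L@rz(a).T+t)
E
cat > m1.py <<'E'
from h import *
np.set_printoptions(precision=4,suppress=True)
P=[((80,127),(.115,.3,.046)),((50,505),(-.115,.3,.046)),((690,543),(-.115,-.085,.04)),((652,238),(.066,-.05,.06)),((645,458),(-.066,-.05,.06))]
W=[ray("top",*crop(*a,4.5,235,100),b[2]) for a,b in P]
t,a,r=fitpose(W,[b for _,b in P]);print("fixture",t,np.degrees(a));print(r)
Ft,Fa=t,a
fx=lambda w:rz(Fa).T@(np.array(w)[:2]-Ft)
B=[((235,226),(.063,.047)),((375,288),(.063,-.047)),((292,478),(-.063,-.047)),((148,414),(-.063,.047))]
W=[ray("top",*crop(*p,4.5,235,100),.060) for p,_ in B]
t,a,r=fitpose(W,[b for _,b in B]);print("board",t,np.degrees(a),"fx",fx(t),np.degrees(a-Fa));print(r)
for nm,p,z in (("gripback",(518,422),.053),("gripfront",(580,350),.053),("gripmid",(548,388),.056),("tip",(610,309),.053)):
    w=ray("top",*crop(*p,4.5,235,100),z);print(nm,w,fx(w))
T=[((193,57),(.075,.0525)),((393,75),(.075,-.0525)),((373,343),(-.075,-.0525)),((173,328),(-.075,.0525))]
W=[ray("top",*crop(*p,5,400,165),.03) for p,_ in T]
t,a,r=fitpose(W,[b for _,b in T]);print("tray",t,np.degrees(a));print(r)
h=[(512,60),(722,75)]
D=np.load("top0.npy")
for p in h:
  u,v=crop(*p,4.5,235,100); d=D[int(round(v)),int(round(u))]; c=manip.get_calibration("top");f=K(c)
  X=np.array(c["R"]).T@(np.array([(u-c["cx"])/f*d,(v-c["cy"])/f*d,d])-c["t"]);print("handle",X,fx(X))
E
python3 m1.py
```

```text
fixture [ 0.5044 -0.0735] -4.17900509733065
[[-0.0009 -0.0016]
 [ 0.0004  0.0004]
 [ 0.001   0.0012]
 [-0.0007  0.0016]
 [ 0.0003 -0.0014]]
board [0.5013 0.1053] -24.670657020288434 fx [-0.0161  0.1781] -20.491651922957782
[[-0.0019 -0.0007]
 [-0.0008  0.0019]
 [ 0.0015 -0.0004]
 [ 0.0012 -0.0009]]
gripback [ 0.4578 -0.0459  0.053 ] [-0.0485  0.0242]
gripfront [ 0.5003 -0.0835  0.053 ] [-0.0033 -0.0102]
gripmid [ 0.4776 -0.0638  0.056 ] [-0.0274  0.0078]
tip [ 0.5247 -0.1018  0.053 ] [ 0.0223 -0.0267]
tray [ 0.4247 -0.3374] -5.711888901478713
[[-0.0007  0.0022]
 [-0.0015 -0.0024]
 [ 0.0016 -0.0019]
 [ 0.0006  0.0021]]
handle [ 0.6146 -0.031   0.2845] [0.1068 0.0505]
handle [ 0.6056 -0.1286  0.2869] [ 0.1049 -0.0475]
```

```bash
cat >> h.py <<'E'
from scipy.spatial.transform import Rotation as Ro
FT=np.array([.5044,-.0735]);FA=np.radians(-4.18)
def f2w(x,y): return FT+rz(FA)@np.array([x,y])/1000
def w2f(w): return rz(FA).T@(np.array(w)[:2]-FT)*1000
def tool(s): return Ro.from_euler("xyz",s["orientation"]).as_matrix()
def plan(xyz,jaw=None,s=None):
    """jaw: world yaw deg of jaw axis (mod 180)"""
    s=s or manip.read_state();R=tool(s);d=R.T@(np.array(xyz)-s["eef_pos"])*100
    j=np.degrees(np.arctan2(R[1,2],R[0,2]))
    print("t",round(s["time_s"],2),"pos",s["eef_pos"].round(4),"F",s["force"].round(1),"open",round(s["opening"],3),"q7",s["qpos"][6].round(2),"jaw",j.round(1),"fx",w2f(s["eef_pos"]).round(1))
    print(" tool-shift cm",d.round(2),"tilt",R[:,0].round(3))
    if jaw is not None:
        # sense of +turn about tool x
        e=(jaw-j+90)%180-90; sg=np.sign(R[2,0]) 
        print(" turn about x rad",round(np.radians(e)*sg,3))
    # shift in tool axes after the turn
        R2=R@Ro.from_euler("x",np.radians(e)*sg).as_matrix()
        print(" shift after turn",(R2.T@(np.array(xyz)-s["eef_pos"])*100).round(2))
E
python3 - <<'E'
from h import *
# driver jaw: axis -39.9 -> jaw 50.1
plan([.479,-.0647,.2175],50.1)
D=np.load("top0.npy");c=manip.get_calibration("top");f=K(c)
vv,uu=np.mgrid[140:215,262:325];d=D[140:215,262:325]
X=np.stack([(uu-c["cx"])/f*d,(vv-c["cy"])/f*d,d],-1)-c["t"];X=X@np.array(c["R"])
bt=np.array([.5013,.1053]);ba=np.radians(-24.7)
L=(X[...,:2]-bt)@rz(ba);L*=1000
# height grid in board frame
for x in range(60,-61,-6):
    row=[]
    for y in range(-54,30,4):
        m=(abs(L[...,0]-x)<3)&(abs(L[...,1]-y)<2.2)
        row.append("%3d"%(np.median(X[...,2][m])*1000) if m.any() else "  .")
    print(x,*row)
E
```

```text
t 0.1 pos [ 0.1674 -0.6273  0.2176] F [ 0.6  0.4 -0.8] open 1.005 q7 -0.04 jaw -75.1 fx [-295.7 -576.9]
 tool-shift cm [  0.12  44.62 -46.32] tilt [-0.001  0.002 -1.   ]
 turn about x rad 0.957
 shift after turn [  0.12 -12.19 -63.15]
60  47  45  48  60  61  61  59  59  60  59  60  58  57  62  61  59  59  60  60  61  61
54  45  45  46  61  62  66  60  60  60  63  67  62  60  59  59  58  61  62  59  59  62
48  44  47  48  68  69  69  70  60  58  61  66  59  60  59  62  59  60  62  63  58  60
42  48  46  48  68  70  70  70  58  58  61  66  61  58  59  59  62  62  62  61  60  60
36  46  47  46  71  71  69  68  61  58  59  62  60  61  62  59  60  62  61  59  61  60
30  48  46  47  67  69  68  69  60  62  64  69  61  60  59  60  60  63  64  62  59  61
24  45  45  47  68  68  69  62  60  59  61  62  60  62  61  63  62  61  60  60  59  61
18  46  46  49  61  65  59  65  60  57  66  70  60  60  62  61  60  60  60  59  63  61
12  46  46  49  70  70  72  71  60  60  61  56  59  60  60  60  60  61  61  60  60  60
6  47  46  50  68  71  70  69  62  60  58  59  59  58  60  60  61  62  61  59  60 
[... 268 characters left out ...]
  44  46  49  71  70  69  70  60  60  60  61  61  62  64  65  65  65  65  64  64  60
-24  45  45  47  70  69  68  67  61  61  60  60  59  62  64  66  67  66  64  65  65  60
-30  46  47  51  67  70  66  68  59  61  61  61  61  64  64  65  64  63  65  64  62  60
-36  47  50  52  69  60  60  60  61  60  59  59  59  62  60  60  63  59  64  63  59  57
-42  47  47  50  68  68  71  71  59  61  59  58  60  61  60  61  59  58  60  59  64  61
-48  47  44  48  70  69  70  68  63  59  60  62  59  59  61  60  59  61  59  59  60  63
-54  46  45  54  61  61  64  62  61  61  60  59  59  60  61  59  60  63  61  60  60  61
-60  46  46  53  60  61  60  60  61  59  60  59  60  61  60  59  61  60  60  60  59  60
```

```bash
python3 -m creep '[0,2.8,-2.9,0,0.5, 0,2.8,-2.9,0,0.5, 0,2.8,-2.9,0,0.5, 0,2.8,-2.9,0,0.5, 0,2.8,-2.9,0,0.5, 0,2.8,-2.9,0,0.5, 0,2.8,-2.9,0,0.5, 0,2.8,-2.9,0,0.5, 0,2.8,-2.9,0,0.5, 0,2.8,-2.9,0,0.5]'; python3 -c "
from h import *
plan([.479,-.0647,.12],50.1)"
```

```text
time_s: 0.93
eef_pos: [0.3637, -0.2736, 0.2185]
orientation: [-2.484, 1.57, 2.489]
force: [1.0, -0.4, 0.0]
opening: 0.499
t 0.93 pos [ 0.3637 -0.2736  0.2185] F [ 1.  -0.4  0. ] open 0.499 q7 -0.75 jaw -75.1 fx [-125.8 -209.9]
 tool-shift cm [  9.86  16.53 -17.21] tilt [-0.  0. -1.]
 turn about x rad 0.957
 shift after turn [  9.86  -4.55 -23.43]
```

```bash
python3 -m creep '[0,2.75,-2.86,0,0.5, 0,2.75,-2.86,0,0.5, 0,2.75,-2.86,0,0.5, 0,2.75,-2.86,0,0.5, 0,2.75,-2.86,0,0.5, 0,2.75,-2.86,0,0.5, 1.8,0,0,0.12,0.5, 1.8,0,0,0.12,0.5, 1.8,0,0,0.12,0.5, 1.8,0,0,0.12,0.5]'; python3 -c "
from h import *
plan([.479,-.0647,.044],50.1)"
```

```text
time_s: 1.77
eef_pos: [0.4783, -0.0669, 0.1457]
orientation: [-1.203, 1.57, -2.998]
force: [0.4, 0.4, -0.5]
opening: 0.497
t 1.77 pos [ 0.4783 -0.0669  0.1457] F [ 0.4  0.4 -0.5] open 0.497 q7 -1.72 jaw -102.9 fx [-26.5   4.7]
 tool-shift cm [10.17  0.02 -0.23] tilt [-0. -0. -1.]
 turn about x rad 0.472
 shift after turn [10.17 -0.09 -0.22]
```

```bash
python3 -m creep '[1,0,0,0.118,0.5, 1,0,0,0.118,0.5, 1,0,0,0.118,0.5, 1,0,0,0.118,0.5, 1.5,-0.1,-0.22,0,0.5, 1.5,0,0,0,0.5, 1.5,0,0,0,0.5, 1.0,0,0,0,0.5, 0.6,0,0,0,0.5, 0,0,0,0,0.5]' 15
python3 - <<'E'
from h import *
plan([.479,-.0647,.044],50.1)
for n in("scene","top"):
    p,d=manip.camera(n); cv2.imwrite(f"pics/{n}1.png",p)
p=cv2.imread("pics/scene1.png")[170:270,260:380];cv2.imwrite("pics/d1.png",cv2.resize(p,None,fx=5,fy=5,interpolation=cv2.INTER_CUBIC))
E
```

```text
time_s: 2.6
eef_pos: [0.4783, -0.0648, 0.0446]
orientation: [-1.026, 1.568, 2.995]
force: [0.5, -1.3, 0.1]
opening: 0.502
t 2.6 pos [ 0.4783 -0.0648  0.0446] F [ 0.5 -1.3  0.1] open 0.502 q7 -2.06 jaw -129.6 fx [-26.6   6.8]
 tool-shift cm [ 0.06  0.05 -0.05] tilt [-0.003  0.    -1.   ]
 turn about x rad 0.005
 shift after turn [ 0.06  0.05 -0.05]
```

View pics/d1.png

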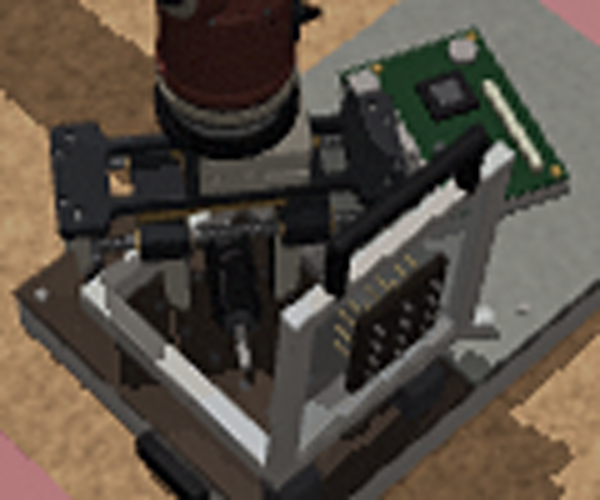

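The fingers sit either side of the black grip (crop ~(235,270)), so I'll close and lift.

```bash
python3 -m creep '[0,0,0,0,1, 0,0,0,0,1, 0,0,0,0,1, 0,0,0,0,1, 0,0,0,0,1, -2,0,0,0,1, -2,0,0,0,1, -3,0,0,0,1, -3,0,0,0,1, -2,0,0,0,1]' 20
python3 - <<'E'
from h import *
# release pose in tray: driver along tray x, tray yaw -5.7
t=np.array([.4247,-.3374]);a=np.radians(-5.7)
g=t+rz(a)@np.array([-.016,0]);print(g)
plan([g[0],g[1],.16],84.3)
E
```

```text
time_s: 3.53
eef_pos: [0.4797, -0.0651, 0.168]
orientation: [2.169, 1.568, -0.093]
force: [0.9, 0.9, -0.8]
opening: 0.312
[ 0.40877911 -0.33581088]
t 3.53 pos [ 0.4797 -0.0651  0.168 ] F [ 0.9  0.9 -0.8] open 0.312 q7 -2.09 jaw -129.6 fx [-25.2   6.6]
 tool-shift cm [ 0.79 11.79 25.38] tilt [ 0.003 -0.    -1.   ]
 turn about x rad -0.592
 shift after turn [ 0.79 -4.37 27.65]
```

```bash
python3 -m creep '[0,1.68,3.63,0,1, 0,1.68,3.63,0,1, 0,1.68,3.63,0,1, 0,1.68,3.63,0,1, 0,1.68,3.63,0,1, 0,1.68,3.63,0,1, 0,1.68,3.63,0,1, 0,0,0,-0.118,1, 0.5,0,0,-0.118,1, 1,0,0,-0.118,1]'
python3 - <<'E'
from h import *
plan([.4088,-.3358,.01],84.3)
for n in("scene","top"):
    p,d=manip.camera(n); cv2.imwrite(f"pics/{n}2.png",p)
p=cv2.imread("pics/scene2.png")[190:330,150:310];cv2.imwrite("pics/d2.png",cv2.resize(p,None,fx=4,fy=4,interpolation=cv2.INTER_CUBIC))
E
```

```text
time_s: 4.37
eef_pos: [0.4076, -0.337, 0.1511]
orientation: [1.168, 1.569, -0.737]
force: [1.4, 0.5, -0.6]
opening: 0.309
t 4.37 pos [ 0.4076 -0.337   0.1511] F [ 1.4  0.5 -0.6] open 0.309 q7 -1.23 jaw -109.1 fx [ -77.3 -269.9]
 tool-shift cm [14.11  0.04 -0.17] tilt [ 0.001 -0.001 -1.   ]
 turn about x rad -0.234
 shift after turn [14.11  0.08 -0.15]
```

View pics/d2.png

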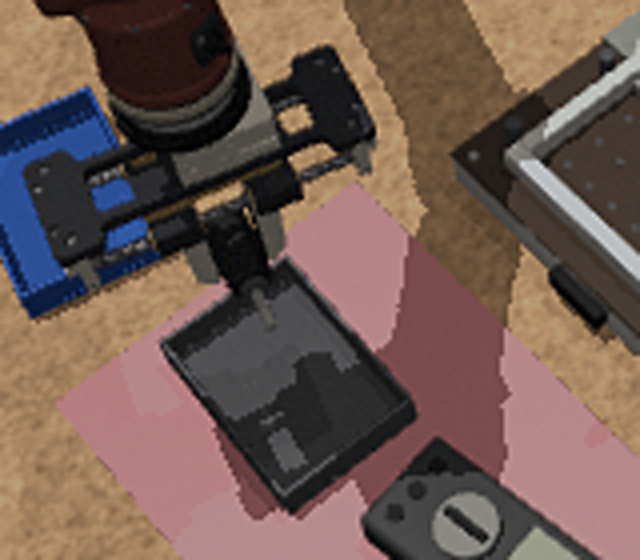

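The driver hangs level in the jaws above the empty dark tray (crop ~(290,380)), so I'll lower it.

```bash
python3 -m creep '[1,0.1,-0.2,-0.117,1, 2,0,0,-0.117,1, 2,0,0,0,1, 2,0,0,0,1, 2,0,0,0,1, 2,0,0,0,1, 1.5,0,0,0,1, 0.8,0,0,0,1, 0.5,0,0,0,1, 0,0,0,0,1]'
python3 - <<'E'
from h import *
plan([.4088,-.3358,.01],84.3)
E
```

```text
time_s: 5.3
eef_pos: [0.4092, -0.3338, 0.0122]
orientation: [-1.967, 1.57, 2.642]
force: [-0.6, 0.3, -1.1]
opening: 0.311
t 5.3 pos [ 0.4092 -0.3338  0.0122] F [-0.6  0.3 -1.1] open 0.311 q7 -1.07 jaw -96.0 fx [ -75.9 -266.6]
 tool-shift cm [ 0.22 -0.02  0.2 ] tilt [-0.001  0.001 -1.   ]
 turn about x rad -0.005
 shift after turn [ 0.22 -0.02  0.2 ]
```

```bash
python3 -m creep '[0.2,0,0,0,0.55, 0,0,0,0,0.55, 0,0,0,0,0.55, 0,0,0,0,0.55, -2,0,0,0,0.55, -3,0,0,0,0.55, -4,0,0,0,0.55, -4,0,0,0,0.55, -4,0,0,0,0.55, -2,0,0,0,0.55]'
python3 - <<'E'
from h import *
g=np.array([.5013,.1053])+rz(np.radians(-24.7))@np.array([.005,-.037]);print(g)
plan([*g,.18],65.3)
for n in("scene","top"):
    p,d=manip.camera(n); cv2.imwrite(f"pics/{n}3.png",p)
p=cv2.imread("pics/scene3.png")[220:340,160:310];q=cv2.imread("pics/top3.png")[150:255,400:515]
cv2.imwrite("pics/d3.png",np.hstack([cv2.resize(p,(400,400)),cv2.resize(q,(400,400))]))
E
```

```text
time_s: 6.13
eef_pos: [0.4111, -0.3355, 0.2062]
orientation: [1.037, 1.562, -0.638]
force: [1.2, -1.4, -0.1]
opening: 0.45
[0.49038146 0.06959586]
t 6.13 pos [ 0.4111 -0.3355  0.2062] F [ 1.2 -1.4 -0.1] open 0.45 q7 -1.05 jaw -95.9 fx [ -73.9 -268.1]
 tool-shift cm [  2.46   3.67 -41.12] tilt [ 0.007 -0.005 -1.   ]
 turn about x rad 0.327
 shift after turn [  2.46  -9.75 -40.12]
```

View pics/d3.png

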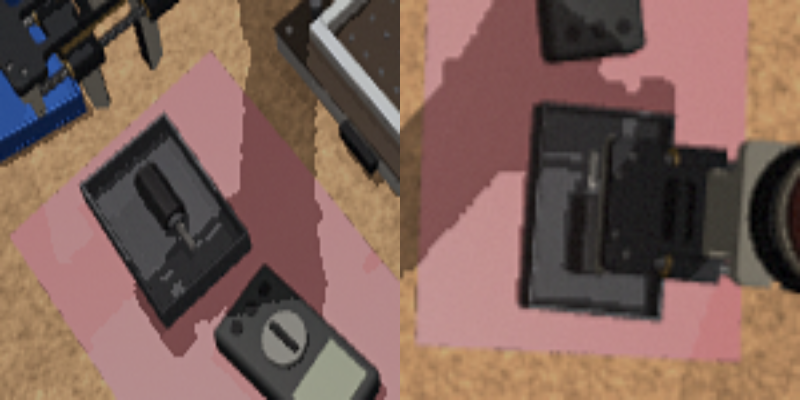

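The driver lies flat inside the dark tray (left view ~(165,205)). Next is the board's ports.

```bash
python3 -m creep '[0.2,0.37,-4.1,0,0.55, 0.2,0.37,-4.1,0,0.55, 0.2,0.37,-4.1,0,0.55, 0.2,0.37,-4.1,0,0.55, 0.2,0.37,-4.1,0,0.55, 0.2,0.37,-4.1,0,0.55, 0.2,0.37,-4.1,0,0.55, 0.2,0.37,-4.1,0,0.55, 0.2,0.37,-4.1,0,0.55, 0.2,0.37,-4.1,0,0.55]'; python3 -c "
from h import *
plan([.4904,.0696,.063],65.3)"
```

```text
time_s: 7.07
eef_pos: [0.4875, 0.0717, 0.1797]
orientation: [-1.266, 1.569, -2.94]
force: [1.2, -0.4, 0.3]
opening: 0.451
t 7.07 pos [0.4875 0.0717 0.1797] F [ 1.2 -0.4  0.3] open 0.451 q7 -1.92 jaw -95.9 fx [-27.4 143.5]
 tool-shift cm [11.67  0.33  0.17] tilt [-0.002 -0.    -1.   ]
 turn about x rad 0.328
 shift after turn [11.67  0.37  0.05]
```

```bash
python3 -m creep '[1,0,0,0.11,0.55, 1,0,0,0.11,0.55, 1.5,0,0,0.11,0.55, 2,0.3,0.05,0,0.55, 2,0,0,0,0.55, 1,0,0,0,0.55, 0.5,0,0,0,0.55, 0,0,0,0,0.55, 0,0,0,0,0.55, 0,0,0,0,0.55]'
python3 - <<'E'
from h import *
plan([.4904,.0696,.063],65.3)
for n in("scene","top"):
    p,d=manip.camera(n); cv2.imwrite(f"pics/{n}4.png",p)
p=cv2.imread("pics/scene4.png")[150:270,280:400];q=cv2.imread("pics/top4.png")[120:240,235:355]
cv2.imwrite("pics/d4.png",np.hstack([cv2.resize(p,(400,400)),cv2.resize(q,(400,400))]))
E
```

```text
time_s: 7.9
eef_pos: [0.4913, 0.0682, 0.0912]
orientation: [2.254, 1.57, 0.249]
force: [-1.0, 0.4, -0.3]
opening: 0.452
t 7.9 pos [0.4913 0.0682 0.0912] F [-1.   0.4 -0.3] open 0.452 q7 -2.19 jaw -114.8 fx [-23.4 140.4]
 tool-shift cm [ 2.82 -0.14 -0.08] tilt [ 0.001  0.    -1.   ]
 turn about x rad -0.002
 shift after turn [ 2.82 -0.14 -0.08]
```

View pics/d4.png

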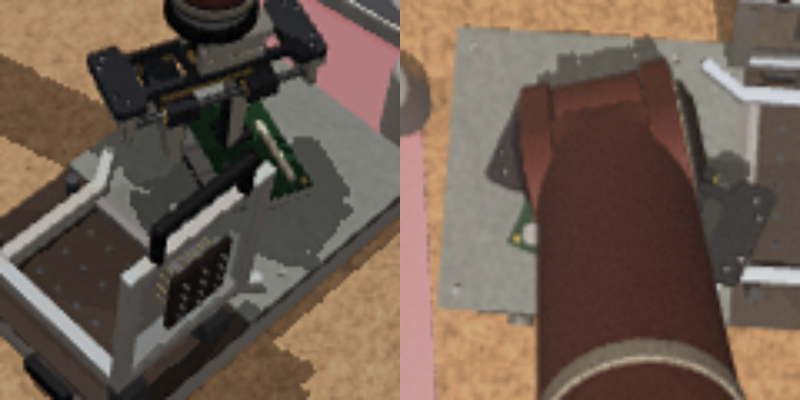

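```bash
python3 -m creep '[1,-0.14,-0.08,0,0.55, 1,0,0,0,0.55, 0.5,0,0,0,0.55, 0.3,0,0,0,0.55, 0,0,0,0,1, 0,0,0,0,1, 0,0,0,0,1, 0,0,0,0,1, 0,0,0,0,1, 0,0,0,0,1]' 15
python3 - <<'E'
from h import *
plan([.4904,.0696,.063],65.3)
E
```

```text
time_s: 8.83
eef_pos: [0.4902, 0.0695, 0.063]
orientation: [2.002, 1.57, -0.002]
force: [0.7, 0.0, 0.5]
opening: 0.17
t 8.83 pos [0.4902 0.0695 0.063 ] F [0.7 0.  0.5] open 0.17 q7 -2.2 jaw -114.8 fx [-24.6 141.5]
 tool-shift cm [-0.    0.01 -0.02] tilt [ 0.001 -0.    -1.   ]
 turn about x rad -0.002
 shift after turn [-0.    0.01 -0.02]
```

```bash
python3 -m creep '[0,0,0,0,1, 0,0,0,-0.05,1, 0,0,0,-0.06,1, 0,0,0,-0.06,1, 0,0,0,-0.06,1, 0,0,0,-0.06,1, 0,0,0,-0.068,1, 0,0,0,0,1, 0,0.4,0.3,0,1, 0,0.5,0.3,0,1]' 40
python3 - <<'E'
from h import *
plan([*f2w(5,123),.063],85.82)
E
```

```text
time_s: 9.67
eef_pos: [0.4957, 0.0653, 0.063]
orientation: [-1.892, 1.565, 2.747]
force: [-5.5, 4.5, 7.3]
opening: 0.163
t 9.67 pos [0.4957 0.0653 0.063 ] F [-5.5  4.5  7.3] open 0.163 q7 -1.94 jaw -94.2 fx [-18.8 137.8]
 tool-shift cm [-0.02  2.38  1.48] tilt [-0.006  0.002 -1.   ]
 turn about x rad -0.001
 shift after turn [-0.02  2.38  1.48]
```

```bash
python3 -m creep '[0,0.5,0.3,0,1, 0,0.5,0.3,0,1, 0,0.5,0.3,0,1, 0,0.5,0.3,0,1, 0,0,0,0,1, 0,0,0,0,1, 0,0,0,0,1, 0,0,0,0,1, 0,0,0,0,1, 0,0,0,0,1]'
python3 - <<'E'
from h import *
plan([*f2w(5,123),.063],85.82)
for n in("scene","top"):
    p,d=manip.camera(n); cv2.imwrite(f"pics/{n}5.png",p)
p=cv2.imread("pics/scene5.png")[150:270,280:400];q=cv2.imread("pics/top5.png")[120:240,235:355]
cv2.imwrite("pics/d5.png",np.hstack([cv2.resize(p,(400,400)),cv2.resize(q,(400,400))]))
E
```

```text
time_s: 10.5
eef_pos: [0.516, 0.0506, 0.063]
orientation: [-1.802, 1.567, 2.835]
force: [-3.1, 2.7, 5.1]
opening: 0.168
t 10.5 pos [0.516  0.0506 0.063 ] F [-3.1  2.7  5.1] open 0.168 q7 -1.91 jaw -94.3 fx [  2.5 124.6]
 tool-shift cm [-0.    0.25  0.16] tilt [-0.003  0.001 -1.   ]
 turn about x rad -0.002
 shift after turn [-0.    0.25  0.16]
```

View pics/d5.png

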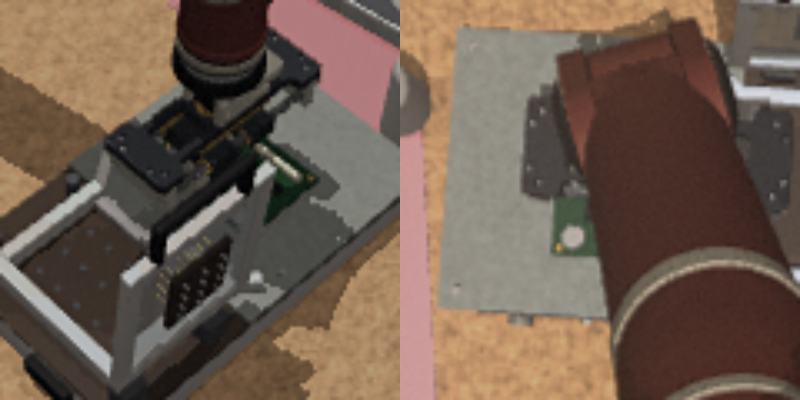

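Run:
```python
import cv2,numpy as np
q=cv2.imread("pics/top5.png")[175:205,270:300];p=cv2.imread("pics/scene5.png")[180:230,330:385]
cv2.imwrite("pics/d6.png",np.hstack([cv2.resize(q,(400,400),interpolation=cv2.INTER_CUBIC),cv2.resize(p,(400,400),interpolation=cv2.INTER_CUBIC)]))
```

```text
(no output)
```

View pics/d6.png

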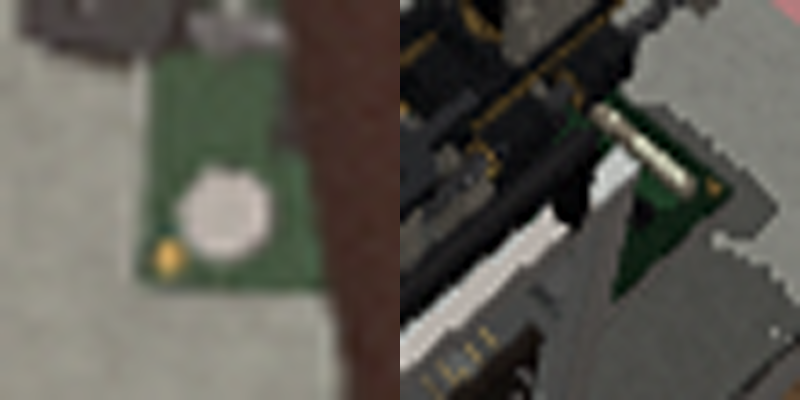

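Run:
```python
from h import *
a=ray("top",280.2,196.0,.06);b=ray("scene",376.0,203.3,.06)
A,B=w2f(a),w2f(b);print(A,B,np.linalg.norm(A-B), np.degrees(np.arctan2((B-A)[1],(B-A)[0])), (A+B)/2)
a=ray("top",*crop(140-0,285,13.333,270,175),.06);print(w2f(a)); b=ray("top",*crop(150,60,13.333,270,175),.06);print(w2f(b))
# cam consistency: rear deck corners in scene0 crop c3
print([w2f(ray("scene",*crop(*p,4.2,255,150),.046)) for p in((418,44),(641,217))])
print([w2f(ray("scene",*crop(*p,4.2,255,150),.06)) for p in((105,323),(240,455))])
```

```text
[-67.04392309 208.80725102] [ 60.11784401 214.0401536 ] 127.26939256363944 2.3564799857670944 [ -3.46303954 211.42370231]
[-66.83887198 209.25367682]
[-21.76024071 210.23333099]
[array([-113.19092667,  302.36933785]), array([114.12092923, 298.2913248 ])]
[array([-73.28177234, -50.26222357]), array([ 65.15840694, -53.33647653])]
```

```bash
python3 -m creep '[0,0.3,0.4,0,1, 0,0,0.5,0,1, 0,0,0.5,0,1, 0,0,0.5,0,1, 0,0,0.5,0,1, 0,0,0.5,0,1, 0,0,0.5,0,1, 0,0,0.4,0,1, 0,0,0,0,1, 0,0,0,0,1]'
python3 - <<'E'
from h import *
plan([*f2w(5.5,85),.063],85.82)
for n in("scene","top"):
    p,d=manip.camera(n); cv2.imwrite(f"pics/{n}6.png",p)
q=cv2.imread("pics/top6.png")[140:220,260:340];p=cv2.imread("pics/scene6.png")[160:240,310:390]
cv2.imwrite("pics/d7.png",np.hstack([cv2.resize(q,(400,400),interpolation=cv2.INTER_CUBIC),cv2.resize(p,(400,400),interpolation=cv2.INTER_CUBIC)]))
E
```

```text
time_s: 11.43
eef_pos: [0.5181, 0.0099, 0.063]
orientation: [0.679, 1.569, -0.969]
force: [1.2, 1.9, 4.8]
opening: 0.164
t 11.43 pos [0.5181 0.0099 0.063 ] F [1.2 1.9 4.8] open 0.164 q7 -1.85 jaw -94.4 fx [ 7.6 84.2]
 tool-shift cm [-0.   -0.21 -0.08] tilt [ 0.001 -0.001 -1.   ]
 turn about x rad -0.003
 shift after turn [-0.   -0.21 -0.08]
```

View pics/d7.png

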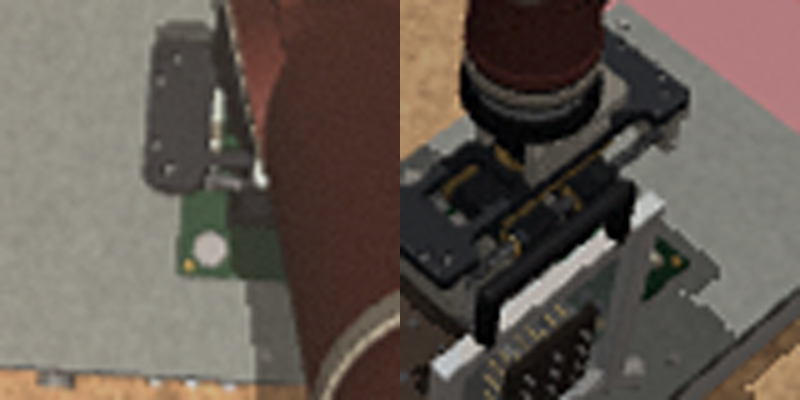

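```bash
python3 -m creep '[0,0,0,0,0.5, 0,0,0,0,0.5, 0,0,0,0,0.5, 0,0,0,0,0.5, -2,0,0,0,0.5, -3,0,0,0,0.5, -1,0,-3.9,0,0.25, 0,0,-3.9,0,0.25, 0,0,-3.8,0,0.25, 0,0,0,-0.12,0.25]' 15;  python3 -m creep '[0,0,0,-0.12,0.25, 0,0,0,-0.12,0.25, 0,0,0,-0.12,0.25, 0,0,0,-0.12,0.25, 0,0,0,-0.12,0.25, 0,0,0,-0.12,0.25, 0,0,0,-0.12,0.25, 0,0,0,-0.12,0.25, 0,0,0,-0.12,0.25, 0,0,0,-0.12,0.25]'
python3 - <<'E'
from h import *
plan([*f2w(0,190),.05],-4.18)
for n in("scene","top"):
    p,d=manip.camera(n); cv2.imwrite(f"pics/{n}7.png",p)
q=cv2.imread("pics/top7.png")[120:220,260:360];p=cv2.imread("pics/scene7.png")[150:250,300:400]
cv2.imwrite("pics/d8.png",np.hstack([cv2.resize(q,(400,400),interpolation=cv2.INTER_CUBIC),cv2.resize(p,(400,400),interpolation=cv2.INTER_CUBIC)]))
E
```

```text
time_s: 12.37
eef_pos: [0.5257, 0.1388, 0.1233]
orientation: [2.848, 1.563, 1.338]
force: [-0.0, 1.8, 0.9]
opening: 0.727
time_s: 13.2
eef_pos: [0.5261, 0.126, 0.1222]
orientation: [-1.924, 1.569, -2.245]
force: [-0.5, 0.5, 0.8]
opening: 0.751
t 13.2 pos [0.5261 0.126  0.1222] F [-0.5  0.5  0.8] open 0.751 q7 -0.99 jaw -18.4 fx [  7.1 200.5]
 tool-shift cm [ 7.22 -1.18 -0.42] tilt [-0.001 -0.001 -1.   ]
 turn about x rad -0.248
 shift after turn [ 7.22 -1.04 -0.7 ]
```

View pics/d8.png

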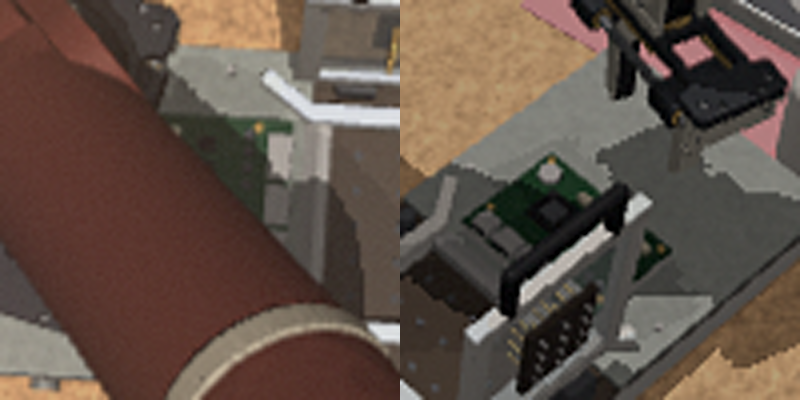

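Run:
```python
import cv2,numpy as np
q=cv2.imread("pics/top7.png")[138:178,300:350];p=cv2.imread("pics/scene7.png")[182:222,312:372]
cv2.imwrite("pics/e1.png",cv2.resize(p,None,fx=13,fy=13,interpolation=cv2.INTER_CUBIC))
cv2.imwrite("pics/e2.png",cv2.resize(q,None,fx=10,fy=10,interpolation=cv2.INTER_CUBIC))
```

```text
(no output)
```

View pics/e1.png

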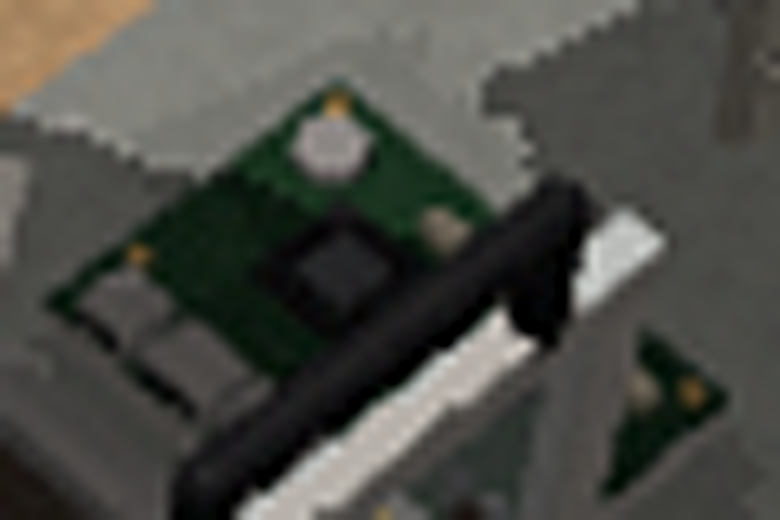

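View pics/e2.png

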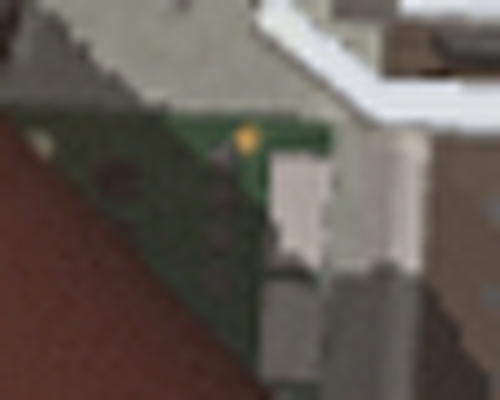

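Run:
```python
from h import *
S=[((338,80),(-63,47)),((728,397),(63,47)),((50,303),(-63,-47))]
W=[w2f(ray("scene",*crop(*p,13,312,182),.06)) for p,_ in S]+[w2f(ray("top",*crop(330,120,10,300,138),.06))]
L=[l for _,l in S]+[(63,-47)]
print(np.round(W,1)); 
for k in (slice(0,3),slice(0,4)):
  t,a,r=fitpose(np.array(W)[k],L[k]);print(t,np.degrees(a));print(r.round(1))
for nm,p,z in (("rail in",(450,130),.06),("rail in2",(380,126),.06),("board edge",(180,116),.06),("bcorner",(330,120),.06),("sill in top",(425,200),.051),("sill in",(415,250),.051)):
  print(nm,w2f(ray("top",*crop(*p,10,300,138),z)).round(1))
```

```text
[[-60.9 172.3]
 [ 64.7 171.7]
 [-59.6  77.7]
 [ 65.6  77.2]]
[  2.49917151 125.00567851] 0.2316914090015579
[[-0.2  0.6]
 [-0.6 -0.6]
 [ 0.7 -0. ]]
[  2.46878015 124.73842784] 0.06170577345436148
[[-0.3  0.7]
 [-0.7 -0.1]
 [ 0.9  0.1]
 [ 0.  -0.6]]
rail in [64.8 45. ]
rail in2 [64.8 63.7]
board edge [ 64.2 117.3]
bcorner [65.6 77.2]
sill in top [47.  50.3]
sill in [33.3 52.2]
```

```bash
python3 -m creep '[0,0,0,0.12,0.5, 0,0,0,0.12,0.5, 0,0,0,0.12,0.5, 0,0,0,0.12,0.5, 0,0,0,0.12,0.5, 0,0,0,0.12,0.5, 0,0,0,0.12,0.5, 0,0,0,0.12,0.5, 0,0,0,0.12,0.5, 0,0,0,0.12,0.5]';  python3 - <<'E'
from h import *
plan([*f2w(7.6,84.2),.063],-94.2)
E
```

```text
time_s: 14.13
eef_pos: [0.5262, 0.1266, 0.1226]
orientation: [-0.596, 1.57, -2.132]
force: [-0.1, -0.5, 0.6]
opening: 0.502
t 14.13 pos [0.5262 0.1266 0.1226] F [-0.1 -0.5  0.6] open 0.502 q7 -1.94 jaw -88.0 fx [  7.2 201.2]
 tool-shift cm [ 5.96 -1.22 11.63] tilt [-0.    -0.001 -1.   ]
 turn about x rad 0.109
 shift after turn [ 5.96  0.05 11.69]
```

```bash
python3 -m creep '[0,0,0,0.109,0.5, 0,0.05,3.9,0,0.5, 0,0,3.9,0,0.5, 0,0,3.9,0,0.5, 2.5,0,0,0,0.5, 2,0,0,0,0.5, 1,0,0,0,0.5, 0.45,0,0,0,0.5, 0,0,0,0,0.5, 0,0,0,0,0.5]' 15;  python3 - <<'E'
from h import *
plan([*f2w(7.6,84.2),.063],-94.2)
E
```

```text
time_s: 14.97
eef_pos: [0.5199, 0.0109, 0.0636]
orientation: [1.954, 1.57, 0.319]
force: [-0.7, -0.4, 0.3]
opening: 0.502
t 14.97 pos [0.5199 0.0109 0.0636] F [-0.7 -0.4  0.3] open 0.502 q7 -1.84 jaw -93.6 fx [ 9.3 85.3]
 tool-shift cm [ 0.06 -0.17  0.11] tilt [ 0.001  0.    -1.   ]
 turn about x rad 0.01
 shift after turn [ 0.06 -0.17  0.11]
```

```bash
python3 -m creep '[0,0,0.1,0.01,0.5, 0,0,0,0,1, 0,0,0,0,1, 0,0,0,0,1, 0,0,0,0,1, 0,0,0,0,1, 0,-0.15,0,0,1, 0,-0.15,0,0,1, 0,0,0.3,0,1, 0,0,0,0,1]' 30;  python3 - <<'E'
from h import *
plan([*f2w(6.5,76),.063],-94.2)
E
```

```text
time_s: 15.8
eef_pos: [0.5163, 0.0069, 0.0634]
orientation: [2.736, 1.57, 1.092]
force: [0.6, 2.2, 1.0]
opening: 0.16
t 15.8 pos [0.5163 0.0069 0.0634] F [0.6 2.2 1. ] open 0.16 q7 -1.84 jaw -94.2 fx [ 6. 81.]
 tool-shift cm [0.03 0.05 0.5 ] tilt [ 0.001  0.001 -1.   ]
 turn about x rad -0.001
 shift after turn [0.03 0.05 0.5 ]
```

```bash
python3 -m creep '[0,0.04,0.3,0,1, 0,0,0.3,0,1, 0,0,0,0,1, 0,0,0,0,0.5, 0,0,0,0,0.5, 0,0,0,0,0.5, -2,0,0,0,0.5, -3,0,0,0,0.5, -1,0,-4,0,0.3, 0,0,-4,0,0.3]' ; python3 -m creep '[0,0,-4,0,0.3, 0,0,0,-0.12,0.3, 0,0,0,-0.12,0.3, 0,0,0,-0.12,0.3, 0,0,0,-0.12,0.3, 0,0,0,-0.12,0.3, 0,0,0,-0.12,0.3, 0,0,0,-0.12,0.3, 0,0,0,-0.12,0.3, 0,0,0,-0.12,0.3]' ; python3 -m creep '[0,0,0,-0.12,0.3, 0,0,0,-0.12,0.3, 0,0,0,-0.12,0.3, 0,0,0,-0.12,0.3, 0,0,0,0,0.3, 0,0,0,0,0.3, 0,0,0,0,0.3, 0,0,0,0,0.3, 0,0,0,0,0.3, 0,0,0,0,0.3]'
python3 - <<'E'
from h import *
plan([*f2w(0,185),.052],-4.18)
for n in("scene","top"):
    p,d=manip.camera(n); cv2.imwrite(f"pics/{n}8.png",p)
q=cv2.imread("pics/top8.png")[138:178,300:350];p=cv2.imread("pics/scene8.png")[182:222,312:372]
cv2.imwrite("pics/f1.png",cv2.resize(p,None,fx=13,fy=13,interpolation=cv2.INTER_CUBIC))
cv2.imwrite("pics/f2.png",cv2.resize(q,None,fx=10,fy=10,interpolation=cv2.INTER_CUBIC))
E
```

```text
time_s: 16.63
eef_pos: [0.5244, 0.0764, 0.1258]
orientation: [1.252, 1.565, -0.403]
force: [0.9, 0.7, 0.0]
opening: 0.595
time_s: 17.47
eef_pos: [0.5247, 0.1184, 0.1228]
orientation: [-1.47, 1.569, -2.031]
force: [-0.8, -1.0, -0.7]
opening: 0.703
time_s: 18.3
eef_pos: [0.525, 0.1201, 0.1232]
orientation: [-1.027, 1.57, -1.112]
force: [0.0, 0.0, -0.0]
opening: 0.699
t 18.3 pos [0.525  0.1201 0.1232] F [ 0.  0. -0.] open 0.699 q7 -0.8 jaw -4.9 fx [  6.4 194.5]
 tool-shift cm [ 7.12 -0.96 -0.63] tilt [ 0. -0. -1.]
 turn about x rad -0.012
 shift after turn [ 7.12 -0.95 -0.64]
```

View pics/f1.png

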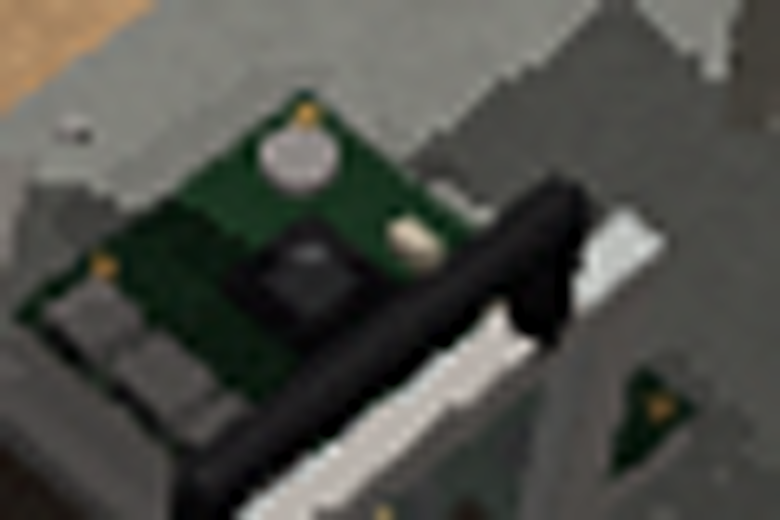

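View pics/f2.png

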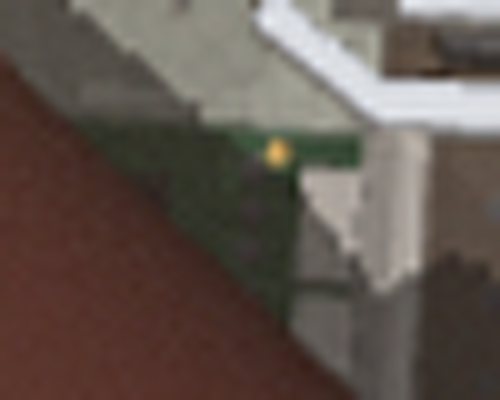

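Run:
```python
from h import *
S=[((308,88),(-63,47)),((695,406),(63,47)),((18,316),(-63,-47))]
W=[w2f(ray("scene",*crop(*p,13,312,182),.06)) for p,_ in S]+[w2f(ray("top",*crop(360,134,10,300,138),.06))]
L=[l for _,l in S]+[(63,-47)]
print(np.round(W,1)); 
for k in (slice(0,3),slice(0,4)):
  t,a,r=fitpose(np.array(W)[k],L[k]);print(t,np.degrees(a));print(r.round(1))
for nm,p,z in (("rail in",(450,130),.06),("board edge",(240,131),.06),("bcorner",(360,134),.06)):
  print(nm,w2f(ray("top",*crop(*p,10,300,138),z)).round(1))
```

```text
[[-64.  165.4]
 [ 61.3 164.4]
 [-61.9  69.8]
 [ 62.3  69. ]]
[ -0.38329433 117.73326447] 0.46383944172389874
[[-0.2  1.2]
 [-0.9 -0.8]
 [ 1.1 -0.4]]
[ -0.56063674 117.16186359] 0.05121897874795512
[[-0.4  1.3]
 [-1.1  0.2]
 [ 1.6 -0.3]
 [-0.2 -1.3]]
rail in [64.8 45. ]
board edge [ 61.2 101. ]
bcorner [62.3 69. ]
```

```bash
python3 -m creep '[2,0,-0.3,-0.012,0.3, 2,0,-0.34,0,0.3, 1.5,0,0,0,0.3, 1,0,0,0,0.3, 0.4,0,0,0,0.3, 0,-0.8,0,0,0.3, 0,-0.5,0,0,0.3, 0,-0.4,0,0,0.3, 0,-0.3,0,0,0.3, 0,0,0,0,0.3]'
python3 - <<'E'
from h import *
plan([*f2w(0,165),.054],-4.18)
for n in("scene","top"):
    p,d=manip.camera(n); cv2.imwrite(f"pics/{n}9.png",p)
q=cv2.imread("pics/top9.png")[120:220,260:360];p=cv2.imread("pics/scene9.png")[150:250,300:400]
cv2.imwrite("pics/d9.png",np.hstack([cv2.resize(q,(400,400),interpolation=cv2.INTER_CUBIC),cv2.resize(p,(400,400),interpolation=cv2.INTER_CUBIC)]))
E
```

```text
time_s: 19.23
eef_pos: [0.5176, 0.0992, 0.0548]
orientation: [-0.451, 1.57, -0.526]
force: [-0.1, -0.2, 0.8]
opening: 0.698
t 19.23 pos [0.5176 0.0992 0.0548] F [-0.1 -0.2  0.8] open 0.698 q7 -0.84 jaw -4.3 fx [  0.6 173.2]
 tool-shift cm [ 0.08 -0.82 -0.05] tilt [ 0.001 -0.001 -1.   ]
 turn about x rad -0.002
 shift after turn [ 0.08 -0.82 -0.06]
```

View pics/d9.png

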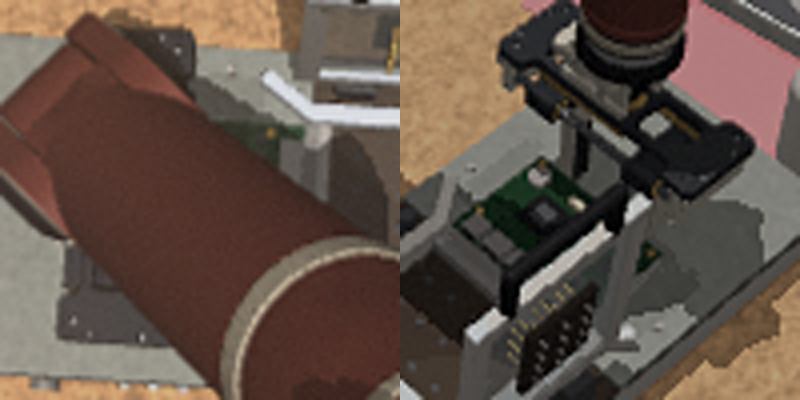

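Run:
```python
from h import *
def cloud(n):
    p,d=manip.camera(n);c=manip.get_calibration(n);f=K(c)
    vv,uu=np.mgrid[0:400,0:640];X=np.stack([(uu-c["cx"])/f*d,(vv-c["cy"])/f*d,d],-1)-c["t"];X=X@np.array(c["R"]);return p,X,d
for n in("top","scene"):
    p,X,d=cloud(n);F=(X[...,:2]-FT)@rz(FA)*1000
    m=(d>0)&(F[...,1]>100)&(F[...,1]<250)&(X[...,2]<.6)
    for z0 in range(80,560,40):
        k=m&(X[...,2]*1000>z0)&(X[...,2]*1000<z0+40)&(F[...,0]<250)
        if k.sum()>5: print(n,z0,"n",k.sum(),"x",np.percentile(F[...,0][k],[1,99]).round(),"y",np.percentile(F[...,1][k],[1,99]).round())
    k=(d>0)&(F[...,1]>-80)&(F[...,1]<80)&(F[...,0]>75)&(F[...,0]<130)&(X[...,2]>.09)&(X[...,2]<.32)
    for z0 in range(90,310,20):
        kk=k&(abs(X[...,2]*1000-z0)<10)
        if kk.sum()>5: print(" lid",z0,kk.sum(),np.percentile(F[...,0][kk],[2,50,98]).round())
```

```text
top 120 n 19 x [-62. 249.] y [139. 228.]
top 160 n 490 x [-93.  94.] y [139. 209.]
top 240 n 16 x [-490. -475.] y [100. 103.]
top 360 n 259 x [-50.  51.] y [129. 225.]
top 400 n 749 x [-49.  45.] y [137. 219.]
top 440 n 690 x [-65.  16.] y [115. 188.]
top 480 n 690 x [-88. -12.] y [102. 158.]
top 520 n 704 x [-108.  -32.] y [101. 136.]
 lid 90 107 [90. 93. 95.]
 lid 110 118 [91. 95. 97.]
 lid 130 125 [92. 97. 98.]
 lid 150 146 [ 85.  98. 100.]
 lid 170 168 [ 86.  99. 101.]
 lid 190 186 [ 90. 101. 102.]
 lid 210 167 [ 98. 102. 104.]
 lid 230 97 [ 98. 100. 102.]
 lid 250 356 [100. 104. 111.]
 lid 270 33 [101. 103. 106.]
 lid 290 272 [103. 107. 114.]
scene 80 n 106 x [-1033.   249.] y [119. 240.]
scene 120 n 256 x [-1020.    87.] y [139. 247.]
scene 160 n 1328 x [-995.   95.] y [106. 242.]
scene 200 n 1021 x [-1018.    35.] y [102. 249.]
scene 240 n 640 x [-1018.    35.] y [102. 243.]
scene 280 n 355 x [-1012.    34.] y [102. 190.]
scene 320 n 176 x [-12.  52.] y [125. 177.]
scene 360 n 537 x [-8. 55.] y [108. 222.]
scene 400 n 733 x [-32.  46.] y [102. 216.]
scene 440 n 463 x [-22.  16.] y [101. 174.]
scene 480 n 298 x [-41. -10.] y [101. 153.]
scene 520 n 150 x [-64. -30.] y [100. 132.]
 lid 90 76 [ 91.  99. 100.]
 lid 110 119 [ 92. 100. 102.]
 lid 130 102 [ 95. 101. 108.]
 lid 150 146 [ 97. 104. 112.]
 lid 170 149 [ 96. 105. 115.]
 lid 190 166 [100. 106. 115.]
 lid 210 215 [101. 107. 112.]
 lid 230 147 [102. 109. 111.]
 lid 250 265 [101. 107. 112.]
 lid 270 38 [106. 112. 115.]
 lid 290 196 [103. 111. 114.]
```

```bash
python3 -m creep '[0,0.6,0,0,0.46, 0,0,-0.8,0,0.46, 0.05,0,-0.86,0,0.46, 0,-0.4,0,0,0.46, 0,-0.5,0,0,0.46, 0,-0.5,0,0,0.46, 0,-0.5,0,0,0.46, 0,-0.6,0,0,0.46, 0,-0.6,0,0,0.46, 0,-0.6,0,0,0.46]'
python3 - <<'E'
from h import *
plan([*f2w(-16,56),.054],-4.18)
for n in("scene","top"):
    p,d=manip.camera(n); cv2.imwrite(f"pics/{n}10.png",p)
q=cv2.imread("pics/top10.png")[120:220,260:360];p=cv2.imread("pics/scene10.png")[150:250,300:400]
cv2.imwrite("pics/d10.png",np.hstack([cv2.resize(q,(400,400),interpolation=cv2.INTER_CUBIC),cv2.resize(p,(400,400),interpolation=cv2.INTER_CUBIC)]))
E
```

```text
time_s: 20.27
eef_pos: [0.4988, 0.0703, 0.0538]
orientation: [0.404, 1.57, 0.331]
force: [0.3, 2.7, -0.6]
opening: 0.542
t 20.27 pos [0.4988 0.0703 0.0538] F [ 0.3  2.7 -0.6] open 0.542 q7 -0.82 jaw -4.2 fx [-16.1 143. ]
 tool-shift cm [-0.02 -8.7   0.01] tilt [ 0.001  0.    -1.   ]
 turn about x rad -0.0
 shift after turn [-0.02 -8.7   0.01]
```

View pics/d10.png

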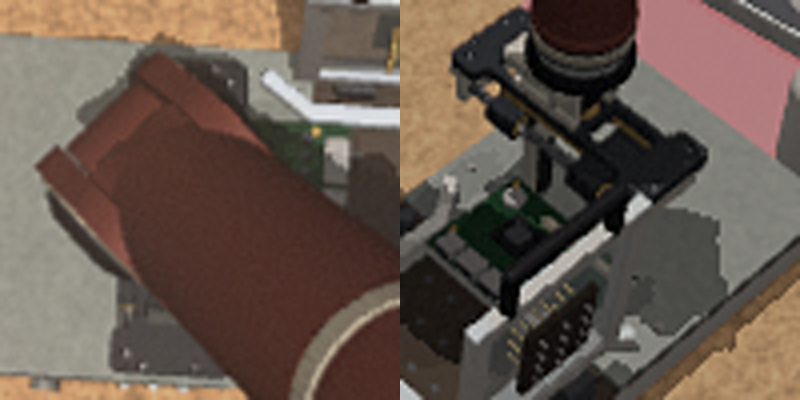

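```bash
python3 -m creep '[0,-0.6,0,0,0.46, 0,-0.6,0,0,0.46, 0,-0.6,0,0,0.46, 0,-0.6,0,0,0.46, 0,-0.6,0,0,0.46, 0,-0.6,0,0,0.46, 0,-0.4,0,0,0.46, 0,0,0,0,0.46, 0,0,0,0,0.46, 0,0,0,0,0.46]'
python3 - <<'E'
from h import *
plan([*f2w(-16,56),.054],-4.18)
for n in("scene","top"):
    p,d=manip.camera(n); cv2.imwrite(f"pics/{n}11.png",p)
q=cv2.imread("pics/top11.png")[120:220,280:380];p=cv2.imread("pics/scene11.png")[150:250,290:390]
cv2.imwrite("pics/d11.png",np.hstack([cv2.resize(q,(400,400),interpolation=cv2.INTER_CUBIC),cv2.resize(p,(400,400),interpolation=cv2.INTER_CUBIC)]))
E
```

```text
time_s: 21.2
eef_pos: [0.4945, 0.0288, 0.0532]
orientation: [-2.141, 1.567, -2.215]
force: [-0.1, -0.0, 1.4]
opening: 0.538
t 21.2 pos [0.4945 0.0288 0.0532] F [-0.1 -0.   1.4] open 0.538 q7 -0.76 jaw -4.3 fx [-17.3 101.3]
 tool-shift cm [-0.06 -4.53  0.14] tilt [-0.003 -0.003 -1.   ]
 turn about x rad -0.002
 shift after turn [-0.06 -4.53  0.13]
```

View pics/d11.png

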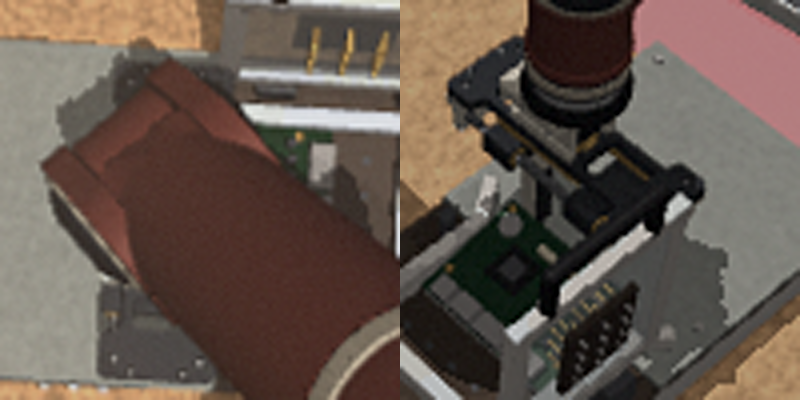

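```bash
python3 -m creep '[-0.1,-0.5,0.1,0,0.46, 0,-0.5,0,0,0.46, 0,-0.5,0,0,0.46, 0,-0.5,0,0,0.46, 0,-0.5,0,0,0.46, 0,-0.5,0,0,0.46, 0,-0.5,0,0,0.46, 0,-0.4,0,0,0.46, 0,0,0,0,0.46, 0,0,0,0,0.46]'
python3 - <<'E'
from h import *
plan([*f2w(-16,56),.054],-4.18)
for n in("scene","top"):
    p,d=manip.camera(n); cv2.imwrite(f"pics/{n}12.png",p)
q=cv2.imread("pics/top12.png")[120:220,290:390];p=cv2.imread("pics/scene12.png")[150:250,270:370]
cv2.imwrite("pics/d12.png",np.hstack([cv2.resize(q,(400,400),interpolation=cv2.INTER_CUBIC),cv2.resize(p,(400,400),interpolation=cv2.INTER_CUBIC)]))
E
```

```text
time_s: 22.13
eef_pos: [0.4934, -0.0091, 0.0547]
orientation: [-1.826, 1.569, -1.9]
force: [-0.8, -0.3, -0.7]
opening: 0.542
t 22.13 pos [ 0.4934 -0.0091  0.0547] F [-0.8 -0.3 -0.7] open 0.542 q7 -0.69 jaw -4.2 fx [-15.6  63.5]
 tool-shift cm [ 0.07 -0.75 -0.04] tilt [-0.    -0.001 -1.   ]
 turn about x rad -0.001
 shift after turn [ 0.07 -0.75 -0.04]
```

View pics/d12.png

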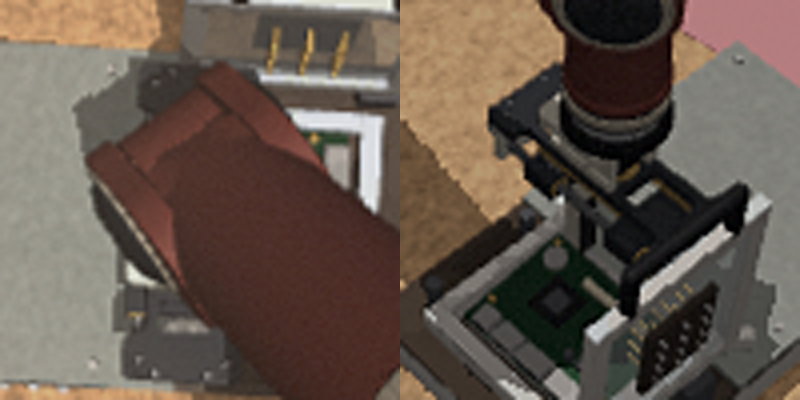

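```bash
python3 -m creep '[0,-0.2,0,0,0.46, 0,-0.2,0,0,0.46, 0,-0.2,0,0,0.46, 0,-0.2,0,0,0.46, 0,-0.1,0,0,0.46, 0,0,0,0,0.46, 0,0,0,0,0.46, 0,0,0,0,0.46, 0,0,0,0,0.46, 0,0,0,0,0.46]'
python3 - <<'E'
from h import *
plan([*f2w(-16,56),.054],-4.18)
for n in("scene","top"):
    p,d=manip.camera(n); cv2.imwrite(f"pics/{n}13.png",p)
p=cv2.imread("pics/scene13.png")[185:265,265:365]
cv2.imwrite("pics/d13.png",cv2.resize(p,None,fx=7,fy=7,interpolation=cv2.INTER_CUBIC))
E
```

```text
time_s: 23.07
eef_pos: [0.4929, -0.017, 0.0547]
orientation: [-1.233, 1.571, -1.305]
force: [-1.1, 0.0, 0.6]
opening: 0.54
t 23.07 pos [ 0.4929 -0.017   0.0547] F [-1.1  0.   0.6] open 0.54 q7 -0.67 jaw -4.2 fx [-15.6  55.5]
 tool-shift cm [ 0.07  0.05 -0.04] tilt [ 0. -0. -1.]
 turn about x rad 0.0
 shift after turn [ 0.07  0.05 -0.04]
```

View pics/d13.png

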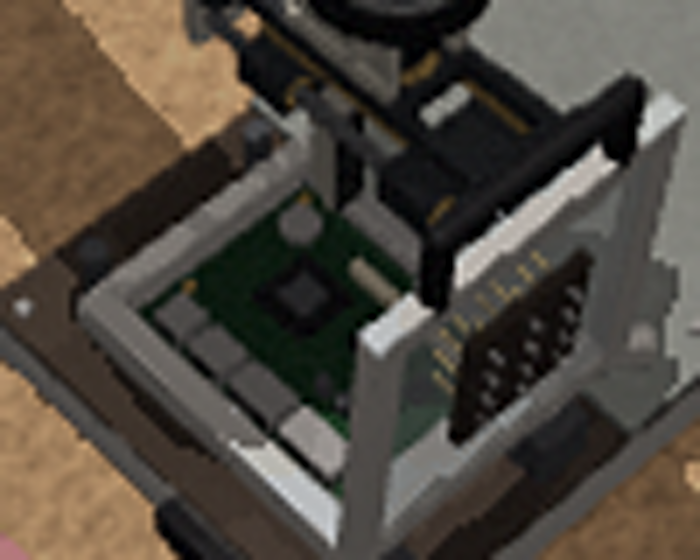

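```bash
python3 -m creep '[0,0.5,0,0,0.46, 0,0.5,0,0,0.46, -3,0,0,0,0.6, -4,0,0,0,0.8, -4,0,0,0,1, -4,0,0,0,1, -4,0,0,0,1, -4,0,0,0.12,1, -3.5,0,0,0.12,1, 0,0,0,0.12,1]' 20
python3 - <<'E'
from h import *
plan([*f2w(127,0),.32],85.82)
def cloud(n):
    p,d=manip.camera(n);c=manip.get_calibration(n);f=K(c)
    vv,uu=np.mgrid[0:400,0:640];X=np.stack([(uu-c["cx"])/f*d,(vv-c["cy"])/f*d,d],-1)-c["t"];X=X@np.array(c["R"]);return p,X,d
for n in("scene","top"):
    p,X,d=cloud(n); cv2.imwrite(f"pics/{n}14.png",p)
    F=(X[...,:2]-FT)@rz(FA)*1000
    g=(p[...,1].astype(int)>p[...,2]+12)&(p[...,1].astype(int)>p[...,0]+6)&(abs(F[...,0])<70)&(abs(F[...,1])<75)&(X[...,2]<.09)
    z=X[...,2][g]*1000;print(n,g.sum(),"z med",np.median(z).round(1))
    if g.sum()>20:
        yb=F[...,1][g];xb=F[...,0][g]
        for lo in range(-50,60,20):
            k=(yb>=lo)&(yb<lo+20); print(lo,k.sum(),np.median(z[k]).round(1) if k.any() else None,end="; ")
        print(np.percentile(xb,[1,99]).round(),np.percentile(yb,[1,99]).round())
p=cv2.imread("pics/scene14.png")[185:265,265:365]
cv2.imwrite("pics/d14.png",cv2.resize(p,None,fx=7,fy=7,interpolation=cv2.INTER_CUBIC))
E
```

```text
time_s: 24.0
eef_pos: [0.4973, -0.0047, 0.3271]
orientation: [0.496, 1.556, 0.058]
force: [-0.5, 0.7, 0.2]
opening: 0.027
t 24.0 pos [ 0.4973 -0.0047  0.3271] F [-0.5  0.7  0.2] open 0.027 q7 -0.71 jaw -25.1 fx [-12.1  68.1]
 tool-shift cm [ 0.9  -1.4  15.41] tilt [ 0.015  0.001 -1.   ]
 turn about x rad 1.206
 shift after turn [ 0.9  13.9   6.81]
scene 360 z med 54.9
-50 9 52.6; -30 122 54.7; -10 112 55.1; 10 59 55.4; 30 58 54.7; 50 0 None; [-60.  39.] [-40.  48.]
top 0 z med nan
  return _methods._mean(a, axis=axis, dtype=dtype,
  ret = ret.dtype.type(ret / rcount)
```

View pics/d14.png

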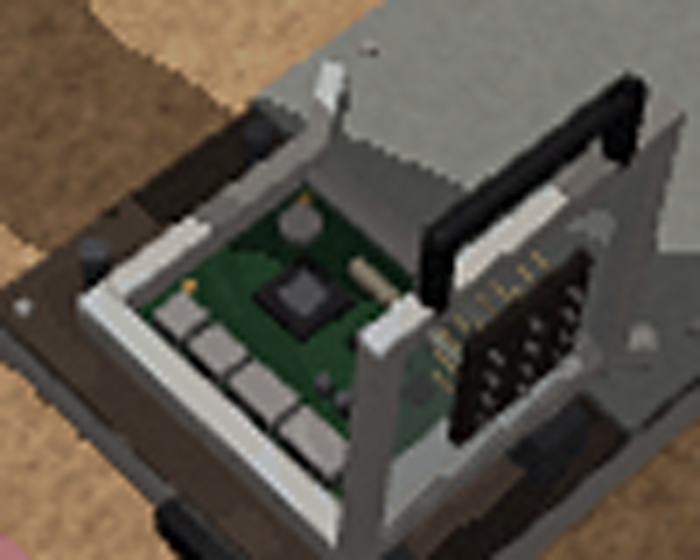

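Board is seated: the depth gives its top at 54–55 mm all along y, flat in the nest. Next is the lid.

```bash
python3 -m creep '[0,-0.35,3.85,0,1, 0,-0.35,3.85,0,1, 0,-0.35,3.85,0,1, 0,-0.35,3.85,0,1, 0,0,0,0.12,1, 0,0,0,0.12,1, 0,0,0,0.12,1, 0,0,0,0.12,1, 0,0,0,0.12,1, 0,0,0,0.12,1]'; python3 -m creep '[0,0,0,0.12,1, 0,0,0,0.12,1, 0,0,0,0.12,1, 0,0,0,0.12,1, 0,0,0,0,1, 0,0,0,0,1, 0,0,0,0,1, 0,0,0,0,1, 0,0,0,0,1, 0,0,0,0,1]'
python3 - <<'E'
from h import *
plan([*f2w(127,0),.272],85.82)
for n in("scene","top"):
    p,d=manip.camera(n); cv2.imwrite(f"pics/{n}15.png",p)
q=cv2.imread("pics/top15.png")[60:160,310:410];p=cv2.imread("pics/scene15.png")[150:250,290:390]
cv2.imwrite("pics/d15.png",np.hstack([cv2.resize(q,(400,400),interpolation=cv2.INTER_CUBIC),cv2.resize(p,(400,400),interpolation=cv2.INTER_CUBIC)]))
E
```

```text
time_s: 24.93
eef_pos: [0.6266, -0.0837, 0.3171]
orientation: [-2.126, 1.566, 3.002]
force: [0.3, -0.1, 0.1]
opening: 0.006
time_s: 25.77
eef_pos: [0.6275, -0.0844, 0.3196]
orientation: [-2.146, 1.571, 2.505]
force: [-0.2, -0.4, 0.1]
opening: 0.004
t 25.77 pos [ 0.6275 -0.0844  0.3196] F [-0.2 -0.4  0.1] open 0.004 q7 -1.67 jaw -93.5 fx [123.6  -1.9]
 tool-shift cm [ 4.76  0.35 -0.19] tilt [-0.  0. -1.]
 turn about x rad 0.012
 shift after turn [ 4.76  0.35 -0.19]
```

View pics/d15.png

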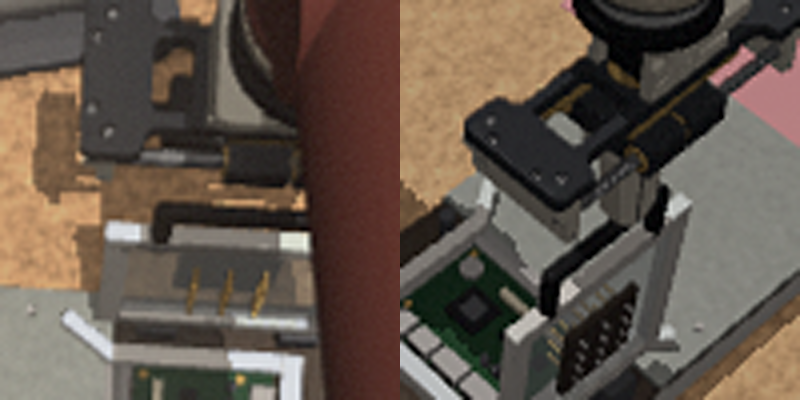

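```bash
python3 -m creep '[0,0.5,-0.19,0.012,1, 1,0,0,0,1, 1,0,0,0,1, 1,0,0,0,1, 1,0,0,0,1, 0.7,0,0,0,1, 0,0,0,0,1, 0,0,0,0,1, 0,0,0,0,1, 0,0,0,0,1]'
python3 - <<'E'
from h import *
plan([*f2w(127,0),.272],85.82)
for n in("scene","top"):
    p,d=manip.camera(n); cv2.imwrite(f"pics/{n}16.png",p)
q=cv2.imread("pics/top16.png")[80:150,320:390];p=cv2.imread("pics/scene16.png")[170:240,310:380]
cv2.imwrite("pics/d16.png",np.hstack([cv2.resize(q,(400,400),interpolation=cv2.INTER_CUBIC),cv2.resize(p,(400,400),interpolation=cv2.INTER_CUBIC)]))
# arc table
for qd in range(93,30,-6):
    q=np.radians(qd);print(qd,"bar",(94-209*np.cos(q)).round(1),(73+209*np.sin(q)).round(1))
E
```

```text
time_s: 26.7
eef_pos: [0.6331, -0.0827, 0.2734]
orientation: [1.638, 1.569, -0.007]
force: [-0.1, -0.2, -0.1]
opening: 0.01
t 26.7 pos [ 0.6331 -0.0827  0.2734] F [-0.1 -0.2 -0.1] open 0.01 q7 -1.7 jaw -94.3 fx [129.    0.2]
 tool-shift cm [ 0.14 -0.2   0.02] tilt [ 0.002 -0.    -1.   ]
 turn about x rad -0.001
 shift after turn [ 0.14 -0.2   0.02]
93 bar 104.9 281.7
87 bar 83.1 281.7
81 bar 61.3 279.4
75 bar 39.9 274.9
69 bar 19.1 268.1
63 bar -0.9 259.2
57 bar -19.8 248.3
51 bar -37.5 235.4
45 bar -53.8 220.8
39 bar -68.4 204.5
33 bar -81.3 186.8
```

View pics/d16.png

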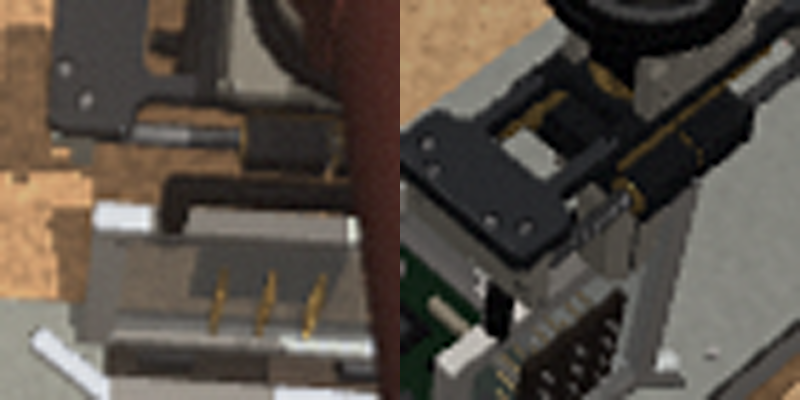

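```bash
python3 -m creep '[0,-1,0,0,1, 0,-1.1,0,0,1, 0.1,-1.1,0,0,1, 0.1,-1.1,0,0,1, 0.2,-1.1,0,0,1, 0.2,-1.1,0,0,1, 0.2,-1.05,0,0,1, 0.35,-1.05,0,0,1, 0.35,-1.05,0,0,1, 0.45,-1,0,0,1]'
python3 - <<'E'
from h import *
plan([*f2w(12.6,0),.249],85.82)
E
```

```text
time_s: 27.63
eef_pos: [0.5274, -0.0748, 0.2543]
orientation: [1.578, 1.566, -0.067]
force: [0.7, 0.7, 1.5]
opening: 0.006
t 27.63 pos [ 0.5274 -0.0748  0.2543] F [0.7 0.7 1.5] open 0.006 q7 -1.7 jaw -94.2 fx [23.1  0.4]
 tool-shift cm [ 0.53 -1.05  0.04] tilt [ 0.005 -0.    -1.   ]
 turn about x rad -0.001
 shift after turn [ 0.53 -1.05  0.04]
```

Run:
```python
from h import *
for n in("scene",):
    p,d=manip.camera(n); cv2.imwrite(f"pics/{n}17.png",p)
p=cv2.imread("pics/scene17.png")[130:270,260:400]
cv2.imwrite("pics/d17.png",cv2.resize(p,(500,500),interpolation=cv2.INTER_CUBIC))
```

```text
(no output)
```

View pics/d17.png

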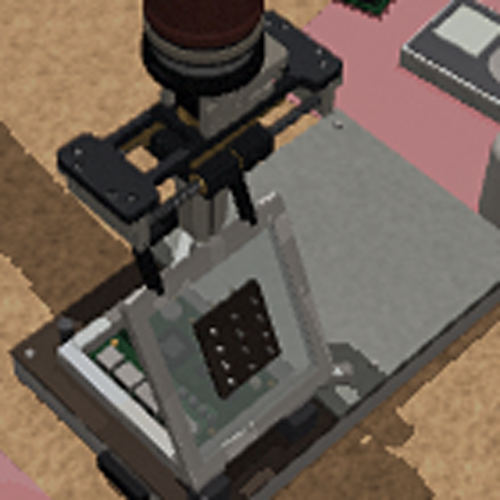

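```bash
python3 -m creep '[0.5,-1,0,0,1, 0.55,-0.95,0,0,1, 0.55,-0.95,0,0,1, 0.65,-0.9,0,0,1, 0.65,-0.9,0,0,1, 0.7,-0.8,0,0,1, 0.7,-0.8,0,0,1, 0.8,-0.75,0,0,1, 0.8,-0.75,0,0,1, 0,0,0,0,1]'
python3 - <<'E'
from h import *
plan([*f2w(-55,0),.1945],85.82)
for n in("scene","top"):
    p,d=manip.camera(n); cv2.imwrite(f"pics/{n}18.png",p)
p=cv2.imread("pics/scene18.png")[150:290,240:380]
cv2.imwrite("pics/d18.png",cv2.resize(p,(500,500),interpolation=cv2.INTER_CUBIC))
E
```

```text
time_s: 28.52
eef_pos: [0.4486, -0.069, 0.1938]
orientation: [1.897, 1.57, 0.252]
force: [0.2, -0.5, 0.3]
opening: 0.004
t 28.52 pos [ 0.4486 -0.069   0.1938] F [ 0.2 -0.5  0.3] open 0.004 q7 -1.71 jaw -94.2 fx [-56.    0.4]
 tool-shift cm [-0.07  0.1   0.04] tilt [ 0.001  0.    -1.   ]
 turn about x rad -0.001
 shift after turn [-0.07  0.1   0.04]
```

View pics/d18.png

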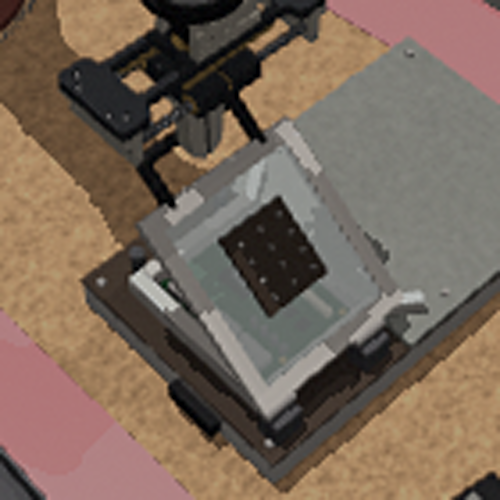

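```bash
python3 -m creep '[-1,0,0,0,1, 0,1.3,0,0,1, 0,1.4,0,0,1, 1,0,0,0,1, 0.9,0,0,0,1, 1.2,-0.65,0,0,1, 1.2,-0.65,0,0,1, 1.05,-0.5,0,0,1, 1.05,-0.5,0,0,1, 0,0,0,0,1]'
python3 - <<'E'
from h import *
plan([*f2w(-51.5,0),.140],85.82)
for n in("scene","top"):
    p,d=manip.camera(n); cv2.imwrite(f"pics/{n}19.png",p)
p=cv2.imread("pics/scene19.png")[150:290,240:380]
cv2.imwrite("pics/d19.png",cv2.resize(p,(500,500),interpolation=cv2.INTER_CUBIC))
E
```

```text
time_s: 29.45
eef_pos: [0.45, -0.0692, 0.1386]
orientation: [-1.558, 1.565, 3.081]
force: [-0.8, 0.2, 0.0]
opening: 0.005
t 29.45 pos [ 0.45   -0.0692  0.1386] F [-0.8  0.2  0. ] open 0.005 q7 -1.76 jaw -94.2 fx [-54.6   0.3]
 tool-shift cm [-0.14  0.31  0.03] tilt [-0.006  0.    -1.   ]
 turn about x rad -0.001
 shift after turn [-0.14  0.31  0.03]
```

View pics/d19.png

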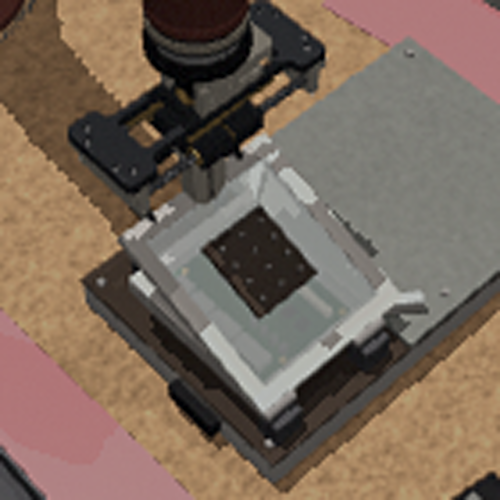

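```bash
python3 -m creep '[1,-0.2,0,0,1, 1,-0.2,0,0,1, 1,-0.2,0,0,1, 1,-0.1,0,0,1, 0.8,0,0,0,1, 0.6,0,0,0,1, 0.4,0,0,0,1, 0.3,0,0,0,1, 0.2,0,0,0,1, 0,0,0,0,1]'
python3 - <<'E'
from h import *
plan([*f2w(-63.5,0),.078],85.82)
for n in("scene","top"):
    p,d=manip.camera(n); cv2.imwrite(f"pics/{n}20.png",p)
p=cv2.imread("pics/scene20.png")[150:290,240:380]
cv2.imwrite("pics/d20.png",cv2.resize(p,(500,500),interpolation=cv2.INTER_CUBIC))
E
```

```text
time_s: 30.38
eef_pos: [0.446, -0.0689, 0.0781]
orientation: [0.796, 1.57, -0.849]
force: [-1.5, 1.0, 8.0]
opening: 0.002
t 30.38 pos [ 0.446  -0.0689  0.0781] F [-1.5  1.   8. ] open 0.002 q7 -1.82 jaw -94.2 fx [-58.5   0.4]
 tool-shift cm [ 0.01 -0.5   0.04] tilt [ 0.001 -0.001 -1.   ]
 turn about x rad -0.001
 shift after turn [ 0.01 -0.5   0.04]
```

View pics/d20.png

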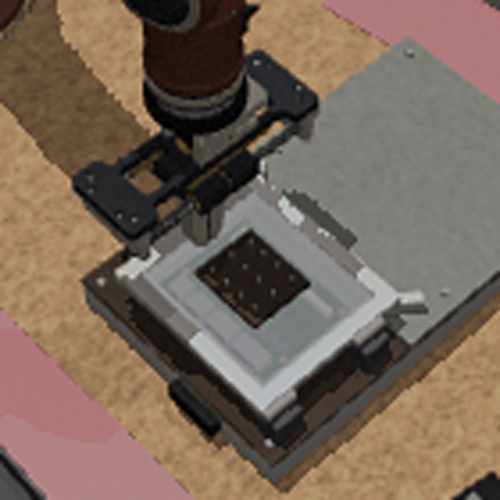

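Lid looks shut with the tip at z 78 mm and 8 N of reaction. I'll press slightly more, then lift clear and check.

```bash
python3 -m creep '[0.15,0,0,0,1, 0.1,0,0,0,1, 0,0,0,0,1, 0,0,0,0,1, -0.5,0,0,0,1, -2,0,0,0,1, -3,0,0,0,1, -4,0,0,0,1, -4,0,0,0,1, -4,0,0,0,1]'
python3 - <<'E'
from h import *
plan([.42,-.33,.26],85.82)
E
python3 -m creep '[0,0,2.5,0,1, 0,0,3.5,0,1, 0,0,3.5,0,1, 0,0,3.5,0,1, 0,0,3.5,0,1, 0,0,3.5,0,1, 0,0,3.5,0,1, 0,0,0,0,1, 0,0,0,0,1, 0,0,0,0,1]'
python3 - <<'E'
from h import *
def cloud(n):
    p,d=manip.camera(n);c=manip.get_calibration(n);f=K(c)
    vv,uu=np.mgrid[0:400,0:640];X=np.stack([(uu-c["cx"])/f*d,(vv-c["cy"])/f*d,d],-1)-c["t"];X=X@np.array(c["R"]);return p,X,d
for n in("scene","top"):
    p,X,d=cloud(n); cv2.imwrite(f"pics/{n}21.png",p)
    F=(X[...,:2]-FT)@rz(FA)*1000;z=X[...,2]*1000
    for nm,x0,x1,y0,y1 in (("front rim",-76,-66,-60,60),("-y rim",-60,70,-73,-66),("+y rim",-60,70,66,73),("rear",75,84,-60,60),("bar",-121,-109,-35,35)):
        k=(d>0)&(F[...,0]>x0)&(F[...,0]<x1)&(F[...,1]>y0)&(F[...,1]<y1); print(n,nm,k.sum(),np.percentile(z[k],[10,50,90]).round(1) if k.any() else None)
q=cv2.imread("pics/top21.png")[100:230,240:410];p=cv2.imread("pics/scene21.png")[150:290,240:410]
cv2.imwrite("pics/d21.png",np.hstack([cv2.resize(q,(400,306),interpolation=cv2.INTER_CUBIC),cv2.resize(p,(400,306),interpolation=cv2.INTER_CUBIC)]))
E
```

```text
time_s: 31.32
eef_pos: [0.4455, -0.0687, 0.2518]
orientation: [2.035, 1.57, 0.39]
force: [1.8, -0.9, -0.4]
opening: 0.006
t 31.32 pos [ 0.4455 -0.0687  0.2518] F [ 1.8 -0.9 -0.4] open 0.006 q7 -1.68 jaw -94.2 fx [-59.1   0.5]
 tool-shift cm [-0.83 -0.61 26.25] tilt [ 0.001  0.    -1.   ]
 turn about x rad -0.001
 shift after turn [-0.83 -0.64 26.25]
time_s: 32.15
eef_pos: [0.4285, -0.3023, 0.2496]
orientation: [2.943, 1.57, 1.298]
force: [0.1, -0.4, 0.2]
opening: 0.004
scene front rim 125 [76.1 78.8 81. ]
scene -y rim 229 [40.2 73.6 80. ]
scene +y rim 88 [76.4 78.5 81.1]
scene rear 157 [40.9 77.9 81.1]
scene bar 126 [39.9 77.  81.2]
top front rim 173 [76.4 78.8 81.3]
top -y rim 135 [76.2 78.7 81. ]
top +y rim 133 [76.2 78.5 80.5]
top rear 155 [75.4 78.1 80.1]
top bar 123 [74.8 78.6 81.4]
```

View pics/d21.png

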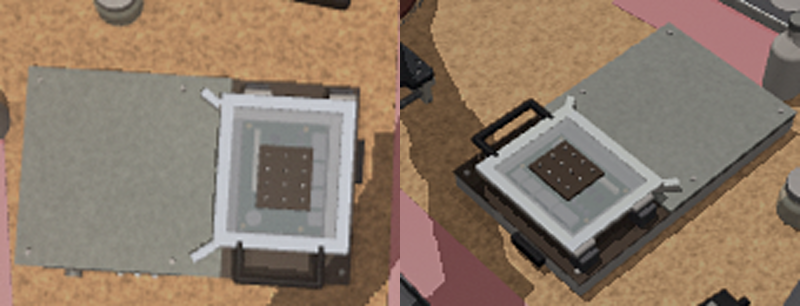

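View pics/top21.png

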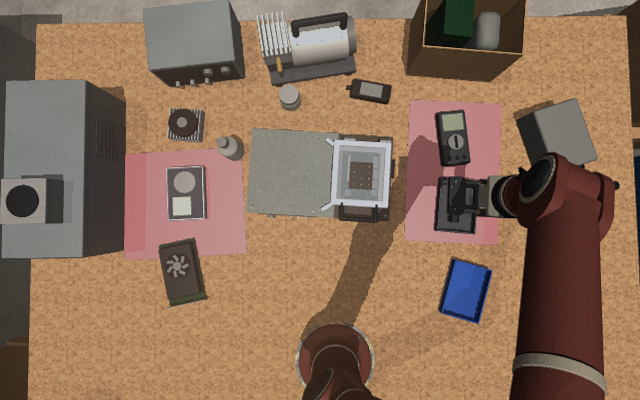

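Run:
```python
from h import *
a=cv2.imread("pics/top21.png").astype(int);b=cv2.imread("pics/top0.png").astype(int)
for n,(u0,u1,v0,v1) in dict(meter=(435,470,108,168),hdd=(163,208,163,222),cooler=(165,205,105,145),cleaner=(215,245,133,162),jar=(276,302,82,112),adapter=(345,393,77,104)).items():
    print(n,abs(a-b)[v0:v1,u0:u1].mean().round(1))
p=cv2.imread("pics/scene21.png")[220:340,160:310];cv2.imwrite("pics/g.png",cv2.resize(p,(500,400)))
print(manip.finish_job(),manip.read_state()["time_s"])
```

```text
meter 7.8
hdd 3.1
cooler 2.6
cleaner 3.2
jar 3.4
adapter 3.3
the job is handed in; nothing more can be done
the job is handed in; nothing more can be done
```

View pics/g.png

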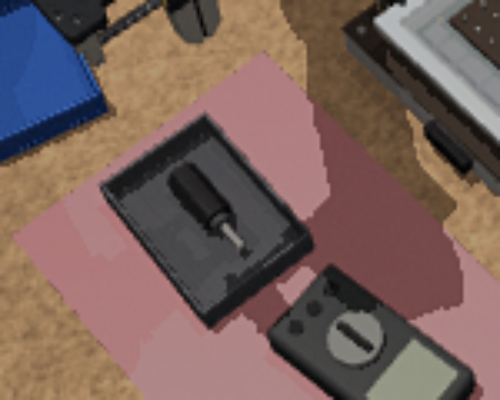

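The board is in the nest with the lid shut over it, and the screwdriver is in the dark tool tray. I handed the job in at about 32 s.

I squared and centred the board by its ports. I then pushed it from behind with two fingers over the sill, without lifting it off the fixture. The lid was pulled over by its handle and pressed down.

**Last checks:**
- **Driver:** it lies flat inside the dark tray.
- **Board:** before the lid was closed, its top measured 54–55 mm along its length, against 54 mm expected for a board flat in the nest.
- **Lid:** in the top view, the rim and handle measure about 78–79 mm all round, against 78 mm expected when fully shut. The scene view's middle reading for one side rim was 73.6 mm. I think that patch also caught the case beside the lid, because the top view gives 78.7 mm there.
- **Other items:** comparing the top pictures before and after shows nothing else moved. The meter differed a little more than the rest; I put that down to the arm's shadow and did not check it further.
- **Forces:** the highest wrist reading I saw was about 10 N (the limit is 120 N). I only read it at the end of each move.

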